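Prop a frame bar on packed-up blocks for drilling

TASK

Set the frame bar up for drilling: put the round tin on the plywood board midway between the two packers to catch the chips, and stand the tall block upright in the middle of the thin packer and the short block the right way up in the middle of the thick packer. Then lay the bar flat and level across both blocks, centred over the tin and in line with the board, and stand the steel weight upright on the bar straight above the tall block. Let go of everything and leave the bit case and the screw jar where they are.

Things in the scene. Friction and masses are not known exactly. Their poses are not given: they have to be found in the camera images.
- board: fixed plywood board lying on the table, 280 x 110 x 12 mm thick, long side along its x axis. Origin: centre of its underside, on the table; the tin's place is on its top above this point. Both packers are fixed on it, centred 90 mm from this point along its +x and -x (which is at which end changes); board and packers share one heading.
- packer_thin: thin dark brown square packer fixed on the board, 85 x 85 x 8 mm thick. Origin: centre of its underside, which is 12 mm above the table; its top is at 20 mm.
- packer_thick: thick brown wooden square packer fixed on the board, 70 x 70 x 33 mm thick. Origin: centre of its underside, which is 12 mm above the table; its top is at 45 mm.
- tall_block_mid (a point): loose light-wood block, 45 x 45 mm and 75 mm tall, about 90 g, standing on end. The point is its centre, 37.5 mm above its foot; z up. On the thin packer its top comes to 95 mm above the table.
- short_block_mid (a point): loose light-wood block, 64 mm long (its x axis), 45 mm wide (y), 50 mm tall (z, up), about 80 g. The point is its centre, 25 mm above its foot. On the thick packer its top comes to 95 mm above the table, level with the tall block's.
- tin_mid (a point): loose round open steel tin, 58 mm outer diameter, 32 mm tall, wall 3 mm, about 70 g, open side up (z). The point is on its axis at half height, 16 mm above its foot.
- bar_mid (a point): loose pine frame bar, 250 mm long (its x axis), 40 mm wide (y), 26 mm thick (z, up), about 130 g, lying flat on the table at the start. The point is its centre, 13 mm above its underside.
- weight_mid (a point): loose dark steel weight, round and upright: body 44 mm diameter and 36 mm tall, a thin neck, and on top a grip knob 26 mm in diameter reaching from 40 to 60 mm above the foot; 60 mm tall in all, about 450 g. The point is on its axis, 30 mm above its foot (so the knob's middle is 20 mm above the point).
- bit_case_mid (a point): bystander, loose: open orange drill-bit case, 56 mm (x) x 41 mm (y), 50 mm tall at its back, with bits standing in it. The point is at half height. It stands among the parts; do not shift it.
- jar_mid (a point): bystander, loose: closed clear screw jar with a white cap, 50 mm diameter, 60 mm tall, about 200 g; the point is on its axis at half height. It stands near the parts; do not shift it.

How it is judged:
At the end, for the whole second after the job is handed in: Blocks within 12 mm of their packers' centres, tin on the board within 15 mm of its centre, bar on both blocks within 15 mm of the board's centre and 0.12 rad of its line, weight on the bar within 12 mm of the tall block's axis; heights to 5 mm, tilts under 0.06 rad, all at rest (horizontal distance between tall_block_mid and packer_thin below 0.012 m and z of tall_block_mid in the frame of packer_thin between 0.0405 and 0.0505 m and angle between each of tall_block_mid, short_block_mid, tin_mid, bar_mid, weight_mid's own z axis and vertical below 0.06 rad and horizontal distance between short_block_mid and packer_thick below 0.012 m and z of short_block_mid in the frame of packer_thick between 0.053 and 0.063 m and horizontal distance between each of tin_mid, bar_mid and board below 0.015 m and z of tin_mid in the frame of board between 0.023 and 0.033 m and z of bar_mid in the frame of board between 0.103 and 0.113 m and angle between the x axis of bar_mid and the x axis of board, either way round below 0.12 rad and horizontal distance between weight_mid and tall_block_mid below 0.012 m and z of weight_mid in the frame of board between 0.146 and 0.156 m and linear speed of each of tall_block, short_block, tin, bar, weight below 0.01 m/s); the robot touches nothing.
It fails at once if the bit case is shifted by more than 15 mm (distance of bit_case_mid from where it was at the start of the episode above 0.015 m).
It fails at once if the screw jar is shifted by more than 15 mm (distance of jar_mid from where it was at the start of the episode above 0.015 m).
It also fails if it takes over 128 s, if anything falls off the work surface, if the arm or the gripper's body presses on something with over 40 N, if the wrist force passes 120 N, or if a joint passes its speed limit or range.

ROBOT

A 7-joint arm with a two-finger parallel gripper is mounted at the origin on the work surface. World frame = base frame: x ahead of the robot, y to its left, z up, the work surface at z = 0. Lengths are in m, angles in rad, forces in N, time in s.
With the tool pointing down it reaches from about 0.425 to 0.875 m from the base axis. Payload 4.7 kg.
Tool frame: the origin (TCP) lies midway between the tips of the shut fingers; the grasp point (between the pads) lies 19 mm behind it; z points along the fingers, y is the line along which they close (so a half turn about z gives the same grasp; the last joint's range is limited). The gripper opens to 85 mm and grips with 20 to 120 N. Pads are 22 mm wide; open, the fingers measure 114 mm over their backs; the gripper's body (76 mm by 85 mm) begins 54 mm behind the grasp point. The pads swing forward as they close: fully open they stand 13 mm farther back than shut.
Start: joints at [1.237, 0.321, -0.07, 1.45, 0.023, 1.371, -0.057], TCP at [0.222, -0.611, 0.231] pointing down, gripper open.
Joint ranges: [-2.86, 2.86], [-0.3, 2.09], [-1.38, 1.24], [0.06, 2.45], [-1.56, 4.7], [0.09, 2.05], [-2.69, 2.69]. Speed limits (rad/s): [2.57, 2.57, 3.14, 3.14, 3.14, 3.14, 3.14].

INTERFACE

Orientations are given as a unit quaternion [w, x, y, z].
In Python, from station import env gives the robot as it stands.
- The arm moves only by the tool step_arm, never from a script. Its argument "targets" is a list of rows, each a list of 3 entries, a list of its own where there are three numbers: the opening, from 0 (shut) to 1 (fully open), then the shift along the tool's x, y, z in mm, then the turn, a rotation vector about the tool's x, y, z in degrees. In form: [[hand, [dx, dy, dz], [wx, wy, wz]], ...]. A call has exactly 8 rows; each row shifts and turns the commanded pose from where the row before left it, along the tool's axes as they then stand; what a row does not reach is not made up. A row lasts 1/12 s, in which the tool goes at most 41.7 mm and 7.16 degrees, less where a joint would pass 70% of its speed; a pose out of reach is approached as far as the arm can. A call is refused whole if a number of a shift passes 41.7 or a number of a turn 7.16, either way. A call with a gripper value outside its range is refused whole. The fingers move at their own pace and stop on an object; the grip force is fixed at half the most. Time passes only in rows, so rows that do not move let the fingers close, or fill a call up. It gives the time, the measured TCP pose, the force, the opening and the grip force at its end, in the units of the state.
- env.get_state(): the state, without advancing time (a new reading comes with each control period).
- env.get_image(name): name is "scene" or "side" or "wrist"; returns the picture (480x640x3 uint8, red, green, blue); there is no depth.
- env.camera_params(name): a dict with "intrinsics" (3x3 intrinsics, pixels), "R" (3x3) and "t" (3): a world point X has camera coordinates R X + t; the wrist camera has in their place "hand_eye" (4x4, takes a point from camera to tool coordinates, whose origin is the TCP and whose axes are the flange's). Camera axes: x right, y down, z forward; pixel columns grow to the right and rows downward; lengths in m; the calibration is good to about 2 mm. A picture is of the moment at which its call begins: read the wrist's pose just before it. camera_params takes no time and is no camera call.
- env.hand_in(): hands the job in; it is judged then, once.
Trained networks look in the newest picture that a camera, given by its name, has taken for a name from the list of things; names that differ only in an ending like _2 or _b are one class to them, and where a whole thing is asked for, a point or a joint stands for the part that bears it (a point fixed in the world has none). Each returns a list of dicts, best first, with "confidence" (0 to 1); they miss things now and then, are a little off and sometimes report something else, mostly with a low value. They report only what shows in the picture. A call takes as long as a camera call.
- env.search_frame(query, camera): "box" ([left, top, width, height] in pixels, round what is visible of it).
- env.outline_of(query, camera): "pixels" (480x640 bool, what is visible of it) and "box" ([left, top, width, height] in pixels, round what is visible of it).
The state is a dict: "t": time; "joint_positions": joint angles; "dq": joint speeds; "joint_torque": joint torques, N m; "eef_pos": TCP position; "orientation": TCP orientation; "wrist_force": force on the tool from outside, world axes, zero at the start; "ft_torque": the same for the moment, N m; "grip_width": opening from 0.0 (shut) to 1.0 (fully open); "gripper_force": force on a finger pad.
Only numpy, scipy, OpenCV 4.12 (cv2) and the standard library are available. Lean on these libraries where they do the work, as an engineer would, in place of code of your own. Each camera call takes 0.05 s, during which the arm holds its last target. There are 200 camera calls.

## Working session

There is one attempt and no reset: what is moved stays moved. The work goes in short steps, Python scripts to look and compute and a tool call to move; the robot and the scene stay as the last step left them, time stands still between calls to the robot, and variables do not carry over. Pictures are saved under pics/ and viewed, at most 14 in all, crops included, and the job is handed in when it is done.

Besides the shell and the picture viewer there is one more tool, called after ">>>" as name([rows], argument=value, ...), one row to a line, values as JSON. step_arm: Moves the arm, as the interface text tells. Its arguments: {"type":"object","properties":{"targets":{"type":"array","items":{"type":"array"}}},"required":["targets"]}

```bash
ls; mkdir -p pics
python3 - <<'E'
from station import env
import cv2
s=env.get_state();print(s)
for n in("scene","side","wrist"):
    cv2.imwrite(f"pics/{n}0.png",env.get_image(n)[:,:,::-1]);print(n,env.camera_params(n))
for c in("scene","side"):
  for q in["board","packer_thin","packer_thick","tall_block_mid","short_block_mid","tin_mid","bar_mid","weight_mid","bit_case_mid","jar_mid"]:
    print(c,q,[(round(d["confidence"],2),[int(v) for v in d["box"]]) for d in env.search_frame(q,c)[:2]])
E
```

```text
pics
{'t': 0.0, 'joint_positions': array([ 1.23711555,  0.32181575, -0.07010881,  1.45168034,  0.0226054 ,
        1.37079864, -0.05689659]), 'dq': array([ 0.00149856, -0.00092753, -0.00060716,  0.00127275, -0.0015765 ,
       -0.0010722 , -0.00083754]), 'joint_torque': array([ 8.00796511e-05, -4.93581569e+01, -3.82519076e-01, -3.14334548e+01,
        1.30231612e-02,  1.15561648e-02,  1.60848009e-05]), 'eef_pos': array([ 0.22130938, -0.6105889 ,  0.23022572]), 'orientation': array([-9.33273392e-04,  9.84913654e-01,  1.73043863e-01, -2.13034825e-04]), 'wrist_force': array([0.26144835, 0.22187253, 0.78624593]), 'ft_torque': array([ 0.00134221, -0.03813524,  0.03866721]), 'gripper_force': 0.0, 'grip_width': 1.0022721566367792}
scene {'intrinsics': array([[441.17895481,   0.        , 321.1709504 ],
       [  0.        , 441.17895481, 248.35885265],
       [  0.        ,   0.        ,   1.        ]]), 'R': array([[ 0.11772321,  0.99284873,  0.01981511],
       [ 0.7339638 , -0.07355151, -0.67519428],
       [-0.66890835,  0.09402961, -0.73737375]]), 't': array([ 0.02328142, -0.38450069,  
[... 1281 characters left out ...]
scene weight_mid [(0.79, [194, 260, 30, 42])]
scene bit_case_mid [(0.89, [263, 206, 30, 40]), (0.29, [268, 249, 32, 46])]
scene jar_mid [(0.61, [120, 260, 38, 39])]
side board [(0.84, [180, 302, 151, 119])]
side packer_thin [(0.88, [186, 309, 64, 46]), (0.39, [361, 141, 18, 28])]
side packer_thick [(0.64, [264, 351, 53, 56])]
side tall_block_mid [(0.7, [409, 147, 21, 37])]
side short_block_mid [(0.69, [316, 202, 26, 32])]
side tin_mid [(0.93, [391, 192, 25, 26]), (0.17, [254, 244, 104, 68])]
side bar_mid [(0.68, [252, 244, 107, 67])]
side weight_mid [(0.91, [341, 167, 16, 29])]
side bit_case_mid [(0.8, [366, 217, 31, 34])]
side jar_mid [(0.94, [360, 141, 21, 26]), (0.74, [313, 202, 34, 31])]
```

View pics/scene0.png

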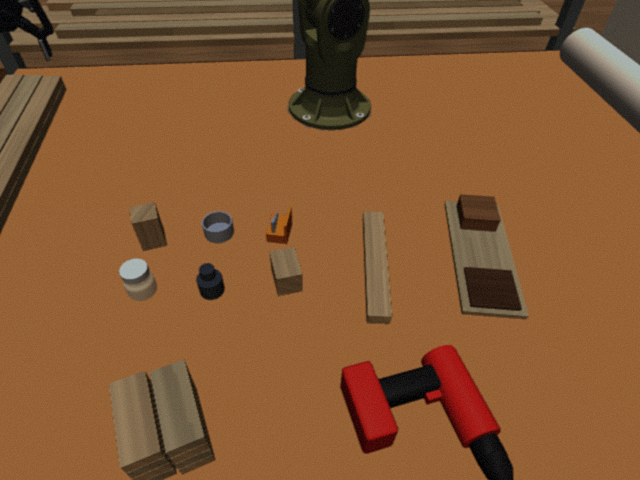

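View pics/side0.png

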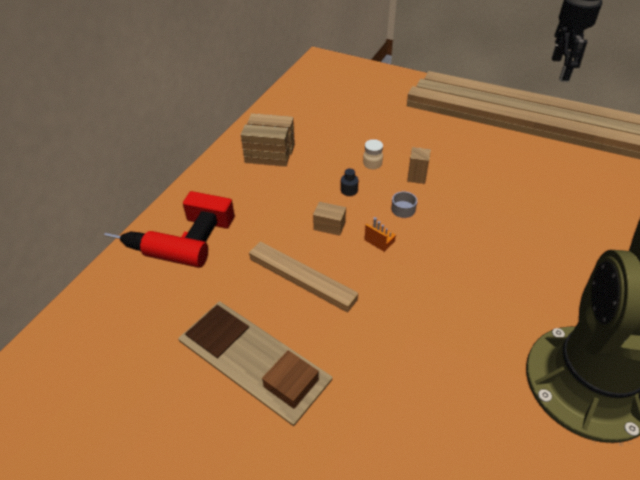

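The scene picture shows the tall block at (148,226), tin (218,229), bit case (280,228), short block (286,271), weight (210,281), jar (138,279), bar (376,266) and board (485,257). The thick packer is at the near (robot) end and the thin one at the far end. The side view agrees.

```bash
cat > fit.py <<'E'
import numpy as np, cv2
from scipy.optimize import minimize
from scipy.spatial.transform import Rotation as R
from station import env
def box(a,b,c,z0=0): return np.array([[x*a/2,y*b/2,z0+z*c] for x in(-1,1) for y in(-1,1) for z in(0,1)])
def cyl(d,h,z0=0):
    t=np.arange(0,2*np.pi,.2); return np.array([[d/2*np.cos(u),d/2*np.sin(u),z0+z] for u in t for z in(0,h)])
S=dict(board=box(.28,.11,.012),packer_thin=box(.085,.085,.008,.012),packer_thick=box(.07,.07,.033,.012),
 tall_block_mid=box(.045,.045,.075),short_block_mid=box(.064,.045,.05),tin_mid=cyl(.058,.032),bar_mid=box(.25,.04,.026),
 weight_mid=np.vstack([cyl(.044,.036),cyl(.026,.02,.04)]),jar_mid=cyl(.05,.06),bit_case_mid=box(.056,.041,.05))
def cam(n,s=None):
    p=env.camera_params(n); K=p["intrinsics"]
    if "R" in p: return K,p["R"],p["t"]
    s=s or env.get_state(); q=s["orientation"]; T=np.eye(4); T[:3,:3]=R.from_quat(np.r_[q[1:],q[0]]).as_matrix(); T[:3,3]=s["eef_pos"]
    W=np.linalg.inv(T@p["hand_eye"]); return K,W[:3,:3],W[:3,3]
def proj(c,X): 
    Y=(X@c[1].T+c[2])@c[0].T; return Y[:,:2]/Y[:,2:]
def ray(c,uv,z):
    d=c[1].T@np.linalg.solve(c[0],[uv[0],uv[1],1.]); o=-c[1].T@c[2]; return (o+d*(z-o[2])/d[2])[:2]
def hullmask(c,X):
    m=np.zeros((480*2,640*2),np.uint8); h=cv2.convexHull(np.float32(proj(c,X)*2+.5)); cv2.fillConvexPoly(m,np.int32(np.round(h*16)),1,shift=4); return m>0
def fit(name,obs,z=0.,base=None,yaws=None,shape=None):
    "obs: list of (cam,mask). returns x,y,yaw,score"
    P=S[name] if shape is None else shape; M=[cv2.resize(m.astype(np.uint8),None,fx=2,fy=2,interpolation=0)>0 for _,m in obs]
    if base is None:
        v,u=np.nonzero(obs[0][1]); base=ray(obs[0][0],(u.mean(),v.mean()),z+P[:,2].max()/2)
    def f(p):
        X=P@R.from_euler('z',p[2]/.05).as_matrix().T+[p[0],p[1],z]; e=0
        for (c,_),m in zip(obs,M):
            h=hullmask(c,X); e+=1-(h&m).sum()/max(1,(h|m).sum())
        return e/len(M)
    best=None
    for y in (np.arange(-90,90,22.5) if yaws is None else yaws):
        s0=np.array([*base,np.radians(y)*.05]); r=minimize(f,s0,method='Nelder-Mead',options=dict(initial_simplex=s0+np.array([[0,0,0],[.015,0,0],[0,.015,0],[0,0,.01]]),xatol=1e-4,fatol=1e-4,maxiter=120))
        if best is None or r.fun<best.fun: best=r
    return round(best.x[0],4),round(best.x[1],4),round(np.degrees(best.x[2]/.05),1),round(best.fun,3)
E
cat > a.py <<'E'
from fit import *
env.get_image("scene");env.get_image("side")
C={n:cam(n) for n in("scene","side")}
for q in S:
    o=[]
    for n in C:
        d=env.outline_of(q,n)
        if d and d[0]["confidence"]>.3: o.append((C[n],d[0]["pixels"])); 
    yw=[0] if 'cyl' in q or q in("tin_mid","weight_mid","jar_mid") else None
    print(q,len(o),fit(q,o,yaws=yw) if o else None)
    if q=="short_block_mid":
        for nm,sh in(("side64x50x45",box(.064,.05,.045)),("end45x50x64",box(.045,.05,.064))): print("  alt",nm,fit(q,o,shape=sh))
    if q=="tall_block_mid": print("  alt",fit(q,o,shape=box(.075,.045,.045)))
E
time python3 a.py
```

```text
board 1 (np.float64(0.5625), np.float64(0.2159), np.float64(-11.8), np.float64(0.482))
packer_thin 2 (np.float64(0.6511), np.float64(0.1979), np.float64(-11.3), np.float64(0.051))
packer_thick 2 (np.float64(0.475), np.float64(0.2338), np.float64(-13.0), np.float64(0.058))
tall_block_mid 2 (np.float64(0.4612), np.float64(-0.4035), np.float64(-77.1), np.float64(0.058))
  alt (np.float64(0.4647), np.float64(-0.4186), np.float64(103.8), np.float64(0.287))
short_block_mid 1 (np.float64(0.5845), np.float64(-0.1541), np.float64(11.5), np.float64(0.076))
  alt side64x50x45 (np.float64(0.5854), np.float64(-0.1572), np.float64(11.0), np.float64(0.071))
  alt end45x50x64 (np.float64(0.581), np.float64(-0.1474), np.float64(78.5), np.float64(0.168))
tin_mid 2 (np.float64(0.4546), np.float64(-0.2792), np.float64(2.5), np.float64(0.554))
bar_mid 2 (np.float64(0.5698), np.float64(0.0089), np.float64(-9.1), np.float64(0.064))
weight_mid 2 (np.float64(0.5935), np.float64(-0.2864), np.float64(14.4), np.float64(0.132))
jar_mid 2 (np.float64(0.5815), np.float64(-0.4059), np.float64(6.2), np.float64(0.136))
bit_case_mid 2 (np.float64(0.4656), np.float64(-0.1602), np.float64(-12.5), np.float64(0.304))
real	0m30.155s
user	0m23.973s
sys	0m4.107s
```

```bash
cat > plan.py <<'E'
import sys,json,numpy as np
from station import env
from scipy.spatial.transform import Rotation as R
def pose():
    s=env.get_state(); q=s["orientation"]; r=R.from_quat(np.r_[q[1:],q[0]]); x=r.as_matrix()[:,0]
    return s["eef_pos"],np.degrees(np.arctan2(x[1],x[0])),r,s
def plan(wps):
    "wps: (x,y,z,psi,hand[,maxstep mm]) or (hand,nrows); prints calls of 8 rows"
    p,psi,r,s=pose(); p=np.array(p)*1000; rows=[]; h=1
    print("now",p.round(1),round(psi,1),"grip",round(s["grip_width"],3),"t",round(s["t"],1),"tilt",r.as_matrix()[:,2].round(3),"F",s["wrist_force"].round(1))
    for w in wps:
        if len(w)==2: rows+=[[w[0],[0,0,0],[0,0,0]]]*w[1]; h=w[0]; continue
        g=np.array(w[:3])*1000; h=w[4]; ms=w[5] if len(w)>5 else 39
        dpsi=(w[3]-psi+180)%360-180
        n=max(1,int(np.ceil(max(np.linalg.norm(g-p)/ms,abs(dpsi)/6.5)))); 
        for i in range(n):
            a=np.radians(psi); d=(g-p)/(n-i); 
            l=[round(float(v),1) for v in(d[0]*np.cos(a)+d[1]*np.sin(a),d[0]*np.sin(a)-d[1]*np.cos(a),-d[2])]
            t=round(-((w[3]-psi+180)%360-180)/(n-i),1); rows.append([h,l,[0,0,t]])
            p=p+np.array([l[0]*np.cos(a)+l[1]*np.sin(a),l[0]*np.sin(a)-l[1]*np.cos(a),-l[2]]); psi-=t
    while len(rows)%8: rows.append([h,[0,0,0],[0,0,0]])
    for i in range(0,len(rows),8): print(json.dumps(rows[i:i+8]).replace(" ",""))
if __name__=="__main__": plan(eval(sys.argv[1]))
E
python3 plan.py "[(.49,-.27,.29,90,1)]"
```

```text
now [ 221.5 -611.1  231.4] 19.9 grip 0.998 t 2.2 tilt [ 0. -0. -1.] F [-0.8  0.2  0.5]
[[1,[30.7,-19.1,-4.9],[0,0,-5.8]],[1,[32.5,-15.9,-4.9],[0,0,-5.8]],[1,[33.9,-12.5,-4.9],[0,0,-5.8]],[1,[35.0,-9.0,-4.9],[0,0,-5.9]],[1,[35.8,-5.4,-4.9],[0,0,-5.8]],[1,[36.1,-1.8,-4.9],[0,0,-5.9]],[1,[36.1,2.0,-4.9],[0,0,-5.8]],[1,[35.8,5.6,-4.9],[0,0,-5.9]]]
[[1,[35.0,9.3,-4.9],[0,0,-5.8]],[1,[33.9,12.7,-4.8],[0,0,-5.9]],[1,[32.4,16.2,-4.9],[0,0,-5.8]],[1,[30.5,19.3,-4.8],[0,0,-5.9]],[1,[0,0,0],[0,0,0]],[1,[0,0,0],[0,0,0]],[1,[0,0,0],[0,0,0]],[1,[0,0,0],[0,0,0]]]
```

>>> step_arm([
  [1,[31,-19,-5],[0,0,-5.8]],
  [1,[32.5,-16,-5],[0,0,-5.8]],
  [1,[34,-12.5,-5],[0,0,-5.8]],
  [1,[35,-9,-5],[0,0,-5.9]],
  [1,[36,-5.5,-5],[0,0,-5.8]],
  [1,[36,-2,-5],[0,0,-5.9]],
  [1,[36,2,-5],[0,0,-5.8]],
  [1,[36,5.5,-5],[0,0,-5.9]],
])

```text
t: 2.92
eef_pos: [0.4014, -0.3817, 0.2719]
orientation: [0.0, 0.834, 0.551, -0.0]
wrist_force: [0.1, -0.7, -0.0]
grip_width: 1.001
gripper_force: 0.0
```

>>> step_arm([
  [1,[35,9,-5],[0,0,-5.8]],
  [1,[34,12.5,-5],[0,0,-5.9]],
  [1,[32.5,16,-5],[0,0,-5.8]],
  [1,[30.5,19,-5],[0,0,-5.9]],
  [1,[0,0,0],[0,0,0]],
  [1,[0,0,0],[0,0,0]],
  [1,[0,0,0],[0,0,0]],
  [1,[0,0,0],[0,0,0]],
])

```text
t: 3.58
eef_pos: [0.4882, -0.2706, 0.291]
orientation: [-0.0, 0.708, 0.706, -0.001]
wrist_force: [-0.8, -0.9, -0.1]
grip_width: 1.004
gripper_force: 0.0
```

```bash
cat > w.py <<'E'
import sys; from fit import *
tag=sys.argv[1]; names=sys.argv[2:]
s=env.get_state(); c=cam("wrist",s); im=env.get_image("wrist")[:,:,::-1].copy()
print("tcp",s["eef_pos"].round(4))
for q in names:
    d=env.outline_of(q,"wrist")
    if not d or d[0]["confidence"]<.25: print(q,"none"); continue
    m=d[0]["pixels"]; cn,_=cv2.findContours(m.astype(np.uint8),0,2)
    if q in("tin_mid",): m=cv2.fillPoly(np.zeros((480,640),np.uint8),[cv2.convexHull(np.vstack(cn))],1)>0
    cv2.drawContours(im,cn,-1,(0,255,0),1)
    r=q in("tin_mid","weight_mid","jar_mid")
    print(q,round(d[0]["confidence"],2),d[0]["box"],*map(float,fit(q,[(c,m)],yaws=[0] if r else None)))
    if q=="short_block_mid":
        np.save("short.npy",m)
        for sh in((.064,.05,.045),(.045,.05,.064),(.05,.045,.064)): print("  alt",sh,*map(float,fit(q,[(c,m)],shape=box(*sh))))
cv2.imwrite(f"pics/{tag}.png",im)
E
python3 w.py w1 tall_block_mid short_block_mid tin_mid weight_mid bit_case_mid jar_mid
```

```text
tcp [ 0.4882 -0.2706  0.291 ]
tall_block_mid 0.98 [261.9, 285.8, 54.6, 74.1] 0.4606 -0.4022 -80.1 0.046
short_block_mid 0.73 [376.3, 53.9, 79.3, 60.0] 0.5833 -0.156 8.9 0.031
  alt (0.064, 0.05, 0.045) 0.5846 -0.1572 9.4 0.094
  alt (0.045, 0.05, 0.064) 0.5828 -0.1573 -79.6 0.136
  alt (0.05, 0.045, 0.064) 0.5828 -0.1573 10.4 0.136
tin_mid 0.8 [254.9, 178.6, 55.0, 61.1] 0.4513 -0.2788 0.5 0.028
weight_mid 0.95 [390.0, 192.5, 46.3, 47.6] 0.5922 -0.2865 8.5 0.046
bit_case_mid 0.7 [259.8, 58.6, 63.7, 64.4] 0.4659 -0.1625 -14.0 0.084
jar_mid 0.6 [371.2, 292.1, 56.4, 59.0] 0.5782 -0.4026 -1.0 0.134
```

View pics/w1.png

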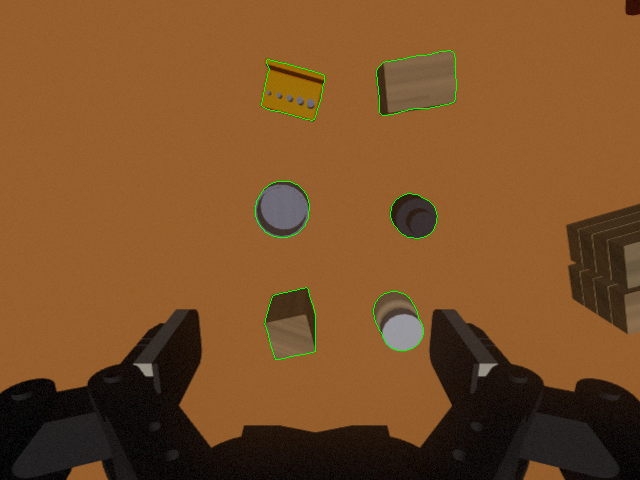

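The wrist view shows all six loose parts cleanly outlined: tin (282,209), tall block (290,323), weight (414,216), short block (416,83), bit case (294,90) and jar (398,320). The fit shows the short block is already the right way up.

```bash
python3 plan.py "[(.4513,-.2788,.07,90,1),(.4513,-.2788,.003,90,1,17),(0.3,7)]"; echo
python3 - <<'E'
import plan,numpy as np
# lift+travel from the grasp pose
from scipy.spatial.transform import Rotation as R
s=plan.pose()[3]
plan.pose=lambda:(np.array([.4513,-.2788,.003]),90.,R.identity(),s)
plan.plan([(.4513,-.2788,.07,90,.3),(.563,.2158,.17,168.5,.3)])
E
```

```text
now [ 488.9 -269.4  291.2] 90.0 grip 1.002 t 3.9 tilt [-0. -0. -1.] F [-0.4  0.3 -0.3]
[[1,[-1.6,-6.3,36.9],[0,0,-0.0]],[1,[-1.6,-6.3,36.9],[0,0,-0.0]],[1,[-1.5,-6.3,36.9],[0,0,-0.0]],[1,[-1.6,-6.2,36.8],[0,0,-0.0]],[1,[-1.5,-6.3,36.9],[0,0,-0.0]],[1,[-1.6,-6.2,36.8],[0,0,-0.0]],[1,[0.0,-0.0,16.8],[0,0,-0.0]],[1,[0.0,-0.0,16.7],[0,0,-0.0]]]
[[1,[0.0,-0.0,16.8],[0,0,-0.0]],[1,[0.0,-0.0,16.7],[0,0,-0.0]],[0.3,[0,0,0],[0,0,0]],[0.3,[0,0,0],[0,0,0]],[0.3,[0,0,0],[0,0,0]],[0.3,[0,0,0],[0,0,0]],[0.3,[0,0,0],[0,0,0]],[0.3,[0,0,0],[0,0,0]]]
[[0.3,[0,0,0],[0,0,0]],[0.3,[0,0,0],[0,0,0]],[0.3,[0,0,0],[0,0,0]],[0.3,[0,0,0],[0,0,0]],[0.3,[0,0,0],[0,0,0]],[0.3,[0,0,0],[0,0,0]],[0.3,[0,0,0],[0,0,0]],[0.3,[0,0,0],[0,0,0]]]

now [ 451.3 -278.8    3. ] 90.0 grip 1.002 t 3.9 tilt [0. 0. 1.] F [-0.4  0.3 -0.3]
[[0.3,[0.0,0.0,-33.5],[0,0,-0.0]],[0.3,[0.0,0.0,-33.5],[0,0,-0.0]],[0.3,[35.3,8.0,-7.1],[0,0,-5.6]],[0.3,[34.4,11.4,-7.1],[0,0,-5.6]],[0.3,[33.1,14.7,-7.2],[0,0,-5.6]],[0.3,[31.5,17.8,-7.1],[0,0,-5.6]],[0.3,[29.6,20.8,-7.2],[0,0,-5.6]],[0.3,[27.5,23.6,-7.1],[0,0,-5.6]]]
[[0.3,[25.0,26.2,-7.2],[0,0,-5.6]],[0.3,[22.3,28.5,-7.1],[0,0,-5.6]],[0.3,[19.4,30.6,-7.2],[0,0,-5.6]],[0.3,[16.4,32.3,-7.1],[0,0,-5.6]],[0.3,[13.1,33.8,-7.2],[0,0,-5.6]],[0.3,[9.8,34.9,-7.1],[0,0,-5.6]],[0.3,[6.4,35.7,-7.2],[0,0,-5.7]],[0.3,[2.8,36.1,-7.1],[0,0,-5.6]]]
```

>>> step_arm([
  [1,[-1.6,-6.3,37],[0,0,0]],
  [1,[-1.6,-6.3,37],[0,0,0]],
  [1,[-1.5,-6.3,37],[0,0,0]],
  [1,[-1.6,-6.3,37],[0,0,0]],
  [1,[-1.6,-6.2,37],[0,0,0]],
  [1,[-1.5,-6.2,36.5],[0,0,0]],
  [1,[0,0,17],[0,0,0]],
  [1,[0,0,17],[0,0,0]],
])

```text
t: 4.6
eef_pos: [0.4499, -0.2781, 0.0335]
orientation: [-0.001, 0.707, 0.707, -0.0]
wrist_force: [0.8, -1.0, 0.6]
grip_width: 1.001
gripper_force: 0.0
```

>>> step_arm([
  [1,[0,0,17],[0,0,0]],
  [1,[0,0,16],[0,0,0]],
  [0.3,[0,0,0],[0,0,0]],
  [0.3,[0,0,0],[0,0,0]],
  [0.3,[0,0,0],[0,0,0]],
  [0.3,[0,0,0],[0,0,0]],
  [0.3,[0,0,0],[0,0,0]],
  [0.3,[0,0,0],[0,0,0]],
])

```text
t: 5.27
eef_pos: [0.4522, -0.2788, 0.0038]
orientation: [0.001, 0.707, 0.707, 0.0]
wrist_force: [0.5, -0.4, 2.2]
grip_width: 0.65
gripper_force: 63.9
```

>>> step_arm([
  [0.3,[0,0,-40],[0,0,0]],
  [0.3,[0,0,-40],[0,0,0]],
  [0.3,[35,8,-7],[0,0,-5.6]],
  [0.3,[34.5,11.5,-7],[0,0,-5.6]],
  [0.3,[33,14.5,-7],[0,0,-5.6]],
  [0.3,[31.5,18,-7],[0,0,-5.6]],
  [0.3,[29.5,21,-7],[0,0,-5.6]],
  [0.3,[27.5,23.5,-7],[0,0,-5.6]],
])

```text
t: 5.93
eef_pos: [0.4997, -0.0652, 0.1257]
orientation: [0.001, 0.47, 0.883, -0.0]
wrist_force: [0.8, 0.3, -0.7]
grip_width: 0.648
gripper_force: 64.2
```

>>> step_arm([
  [0.3,[25,26,-7],[0,0,-5.6]],
  [0.3,[22.5,28.5,-7],[0,0,-5.6]],
  [0.3,[19.5,30.5,-7],[0,0,-5.6]],
  [0.3,[16.5,32.5,-7],[0,0,-5.6]],
  [0.3,[13,34,-7],[0,0,-5.6]],
  [0.3,[10,35,-7],[0,0,-5.6]],
  [0.3,[6.5,35.5,-7],[0,0,-5.6]],
  [0.3,[3,36,-7],[0,0,-5.6]],
])

```text
t: 6.6
eef_pos: [0.5629, 0.2176, 0.1815]
orientation: [0.0, 0.099, 0.995, -0.0]
wrist_force: [0.1, -1.0, -0.3]
grip_width: 0.653
gripper_force: 64.2
```

```bash
python3 w.py w2 packer_thin packer_thick tin_mid bar_mid; python3 plan.py "[(.563,.2158,.10,168.5,.3),(.563,.2158,.0175,168.5,.3,14)]"
```

```text
tcp [0.5629 0.2176 0.1815]
packer_thin none
packer_thick 0.87 [261.8, 46.9, 109.3, 113.1] 0.474 0.2341 -11.3 0.035
tin_mid 0.64 [231.7, 244.8, 169.3, 183.7] 0.6186 0.2201 7.0 0.813
bar_mid 0.88 [8.3, 122.5, 112.3, 256.9] 0.5691 0.0098 -9.7 0.202
now [562.4 215.8 180.5] 168.4 grip 0.651 t 6.8 tilt [-0.    -0.001 -1.   ] F [-0.6 -0.  -1.5]
[[0.3,[-0.2,0.0,26.8],[0,0,-0.0]],[0.3,[-0.2,0.1,26.9],[0,0,-0.0]],[0.3,[-0.1,0.0,26.8],[0,0,-0.1]],[0.3,[-0.0,0.0,13.8],[0,0,0.0]],[0.3,[-0.0,0.0,13.7],[0,0,0.0]],[0.3,[-0.0,0.0,13.8],[0,0,0.0]],[0.3,[-0.0,0.0,13.7],[0,0,0.0]],[0.3,[-0.0,0.0,13.8],[0,0,0.0]]]
[[0.3,[-0.0,0.0,13.7],[0,0,0.0]],[0.3,[0,0,0],[0,0,0]],[0.3,[0,0,0],[0,0,0]],[0.3,[0,0,0],[0,0,0]],[0.3,[0,0,0],[0,0,0]],[0.3,[0,0,0],[0,0,0]],[0.3,[0,0,0],[0,0,0]],[0.3,[0,0,0],[0,0,0]]]
```

View pics/w2.png

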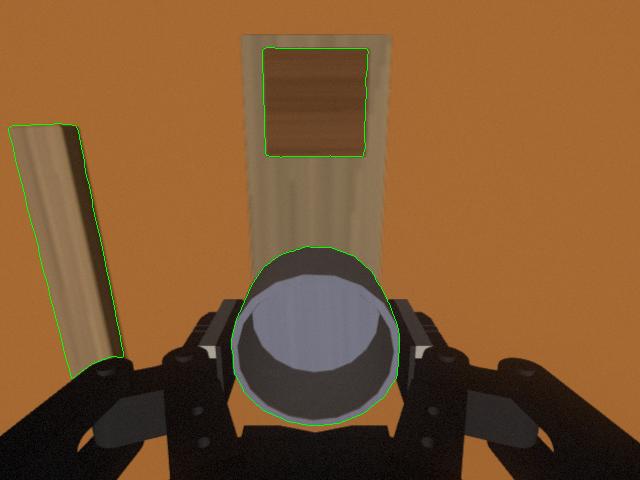

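The tin is held squarely at (316,335). The board and thick packer (316,102) lie straight behind it, and the thick packer agrees with the earlier fit.

>>> step_arm([
  [0.3,[-0.2,0,27],[0,0,0]],
  [0.3,[-0.2,0,27],[0,0,0]],
  [0.3,[-0.1,0,27],[0,0,0]],
  [0.3,[0,0,17],[0,0,0]],
  [0.3,[0,0,17],[0,0,0]],
  [0.3,[0,0,17],[0,0,0]],
  [0.3,[0,0,17],[0,0,0]],
  [0.3,[0,0,14],[0,0,0]],
])

```text
t: 7.52
eef_pos: [0.563, 0.2131, 0.0162]
orientation: [-0.0, 0.103, 0.995, -0.001]
wrist_force: [0.6, -0.1, -1.7]
grip_width: 0.658
gripper_force: 64.3
```

>>> step_arm([
  [0.3,[0,0,0.5],[0,0,0]],
  [0.3,[0,0,0],[0,0,0]],
  [1,[0,0,0],[0,0,0]],
  [1,[0,0,0],[0,0,0]],
  [1,[0,0,0],[0,0,0]],
  [1,[0,0,0],[0,0,0]],
  [1,[0,0,0],[0,0,0]],
  [1,[0,0,0],[0,0,0]],
])

```text
t: 8.18
eef_pos: [0.5632, 0.2162, 0.0175]
orientation: [0.0, 0.101, 0.995, -0.0]
wrist_force: [0.3, -0.4, -0.0]
grip_width: 1.002
gripper_force: 0.0
```

```bash
python3 plan.py "[(.563,.2158,.20,160,1),(.4608,-.4025,.20,100,1),(.4608,-.4025,.12,101,1),(.4608,-.4025,.03,101,1,20),(0.2,8)]"
```

```text
now [563.2 216.2  17.5] 168.4 grip 1.002 t 8.2 tilt [ 0. -0. -1.] F [ 0.3 -0.4 -0. ]
[[1,[0.0,-0.1,-36.5],[0,0,1.7]],[1,[0.0,-0.1,-36.5],[0,0,1.7]],[1,[0.0,-0.1,-36.5],[0,0,1.7]],[1,[0.0,-0.1,-36.5],[0,0,1.7]],[1,[0.1,-0.1,-36.5],[0,0,1.6]],[1,[-6.8,-36.2,-0.0],[0,0,3.5]],[1,[-9.0,-35.8,-0.0],[0,0,3.5]],[1,[-11.1,-35.1,-0.0],[0,0,3.5]]]
[[1,[-13.3,-34.4,-0.0],[0,0,3.5]],[1,[-15.3,-33.5,-0.0],[0,0,3.5]],[1,[-17.4,-32.5,-0.0],[0,0,3.5]],[1,[-19.3,-31.4,-0.0],[0,0,3.5]],[1,[-21.2,-30.2,-0.0],[0,0,3.6]],[1,[-23.0,-28.8,-0.0],[0,0,3.5]],[1,[-24.8,-27.3,-0.0],[0,0,3.6]],[1,[-26.4,-25.7,-0.0],[0,0,3.5]]]
[[1,[-27.9,-24.1,-0.0],[0,0,3.6]],[1,[-29.4,-22.2,-0.0],[0,0,3.5]],[1,[-30.7,-20.4,-0.0],[0,0,3.6]],[1,[-31.9,-18.4,-0.0],[0,0,3.5]],[1,[-33.0,-16.5,-0.0],[0,0,3.6]],[1,[-34.0,-14.4,-0.0],[0,0,3.5]],[1,[-0.0,0.0,26.7],[0,0,-0.3]],[1,[-0.0,0.0,26.6],[0,0,-0.3]]]
[[1,[-0.0,0.0,26.7],[0,0,-0.4]],[1,[-0.0,0.0,18.0],[0,0,0.0]],[1,[-0.0,0.0,18.0],[0,0,0.0]],[1,[-0.0,0.0,18.0],[0,0,0.0]],[1,[-0.0,0.0,18.0],[0,0,0.0]],[1,[-0.0,0.0,18.0],[0,0,0.0]],[0.2,[0,0,0],[0,0,0]],[0.2,[0,0,0],[0,0,0]]]
[[0.2,[0,0,0],[0,0,0]],[0.2,[0,0,0],[0,0,0]],[0.2,[0,0,0],[0,0,0]],[0.2,[0,0,0],[0,0,0]],[0.2,[0,0,0],[0,0,0]],[0.2,[0,0,0],[0,0,0]],[0.2,[0,0,0],[0,0,0]],[0.2,[0,0,0],[0,0,0]]]
```

>>> step_arm([
  [1,[0,0,-36.5],[0,0,1.7]],
  [1,[0,0,-36.5],[0,0,1.7]],
  [1,[0,0,-36.5],[0,0,1.7]],
  [1,[0,0,-36.5],[0,0,1.7]],
  [1,[0,-0.5,-36.5],[0,0,1.6]],
  [1,[-7,-36,0],[0,0,3.5]],
  [1,[-9,-36,0],[0,0,3.5]],
  [1,[-11,-35,0],[0,0,3.5]],
])

```text
t: 8.85
eef_pos: [0.545, 0.1064, 0.2007]
orientation: [0.001, 0.263, 0.965, 0.0]
wrist_force: [1.2, -1.0, -1.2]
grip_width: 1.0
gripper_force: 0.0
```

>>> step_arm([
  [1,[-13.5,-34.5,0],[0,0,3.5]],
  [1,[-15,-33.5,0],[0,0,3.5]],
  [1,[-17.5,-32.5,0],[0,0,3.5]],
  [1,[-19.5,-31.5,0],[0,0,3.5]],
  [1,[-21,-30,0],[0,0,3.6]],
  [1,[-23,-29,0],[0,0,3.5]],
  [1,[-25,-27.5,0],[0,0,3.6]],
  [1,[-26.5,-25.5,0],[0,0,3.5]],
])

```text
t: 9.52
eef_pos: [0.4965, -0.1863, 0.2001]
orientation: [0.0, 0.491, 0.871, -0.0]
wrist_force: [1.5, -0.8, 0.6]
grip_width: 1.0
gripper_force: 0.0
```

>>> step_arm([
  [1,[-28,-24,0],[0,0,3.6]],
  [1,[-29.5,-22,0],[0,0,3.5]],
  [1,[-30.5,-20.5,0],[0,0,3.6]],
  [1,[-32,-18.5,0],[0,0,3.5]],
  [1,[-33,-16.5,0],[0,0,3.6]],
  [1,[-34,-14.5,0],[0,0,3.5]],
  [1,[0,0,0],[0,0,0]],
  [1,[0,0,0],[0,0,0]],
])

```text
t: 10.18
eef_pos: [0.4594, -0.4054, 0.1991]
orientation: [-0.0, 0.644, 0.765, -0.0]
wrist_force: [0.1, 1.7, -0.0]
grip_width: 1.002
gripper_force: 0.0
```

```bash
python3 w.py w3 tall_block_mid jar_mid; python3 plan.py "[(.4608,-.4025,.12,101,1),(.4608,-.4025,.03,101,1,20),(0.2,8)]"
```

```text
tcp [ 0.4594 -0.4054  0.1991]
tall_block_mid 0.95 [284.5, 187.2, 67.9, 79.9] 0.46 -0.403 13.8 0.06
jar_mid 0.84 [417.3, 214.3, 83.6, 71.7] 0.5775 -0.4051 9.5 0.113
now [ 461.9 -401.   199.8] 100.2 grip 1.001 t 10.3 tilt [ 0.     0.001 -1.   ] F [-0.2  0.2  0.1]
[[1,[-0.4,-0.5,26.6],[0,0,-0.3]],[1,[-0.4,-0.4,26.6],[0,0,-0.3]],[1,[-0.5,-0.5,26.6],[0,0,-0.2]],[1,[0.0,0.0,18.0],[0,0,-0.0]],[1,[0.0,0.0,18.0],[0,0,-0.0]],[1,[0.0,0.0,18.0],[0,0,-0.0]],[1,[0.0,0.0,18.0],[0,0,-0.0]],[1,[0.0,0.0,18.0],[0,0,-0.0]]]
[[0.2,[0,0,0],[0,0,0]],[0.2,[0,0,0],[0,0,0]],[0.2,[0,0,0],[0,0,0]],[0.2,[0,0,0],[0,0,0]],[0.2,[0,0,0],[0,0,0]],[0.2,[0,0,0],[0,0,0]],[0.2,[0,0,0],[0,0,0]],[0.2,[0,0,0],[0,0,0]]]
```

>>> step_arm([
  [1,[-0.5,-0.5,27],[0,0,-0.6]],
  [1,[-0.5,-0.5,27],[0,0,-0.6]],
  [1,[-0.5,-0.5,26],[0,0,-0.6]],
  [1,[0,0,18],[0,0,0]],
  [1,[0,0,18],[0,0,0]],
  [1,[0,0,18],[0,0,0]],
  [1,[0,0,18],[0,0,0]],
  [1,[0,0,18],[0,0,0]],
])

```text
t: 11.0
eef_pos: [0.461, -0.4027, 0.0296]
orientation: [0.0, 0.629, 0.777, 0.0]
wrist_force: [-0.2, -0.6, -0.8]
grip_width: 1.001
gripper_force: 0.0
```

>>> step_arm([
  [1,[0,0,0],[0,0,0]],
  [0.2,[0,0,0],[0,0,0]],
  [0.2,[0,0,0],[0,0,0]],
  [0.2,[0,0,0],[0,0,0]],
  [0.2,[0,0,0],[0,0,0]],
  [0.2,[0,0,0],[0,0,0]],
  [0.2,[0,0,0],[0,0,0]],
  [0.2,[0,0,0],[0,0,0]],
])

```text
t: 11.67
eef_pos: [0.4611, -0.4054, 0.0318]
orientation: [0.002, 0.63, 0.776, -0.0]
wrist_force: [0.5, 0.4, 6.0]
grip_width: 0.516
gripper_force: 61.7
```

```bash
python3 plan.py "[(.4608,-.4025,.18,101,.2),(.651,.198,.18,168.5,.2),(.2,6)]"
```

```text
now [ 461.1 -405.4   31.8] 101.8 grip 0.516 t 11.7 tilt [ 0.003 -0.002 -1.   ] F [0.5 0.4 6. ]
[[0.2,[0.7,0.1,-37.1],[0,0,0.2]],[0.2,[0.7,0.1,-37.0],[0,0,0.2]],[0.2,[0.7,0.0,-37.1],[0,0,0.2]],[0.2,[0.8,0.1,-37.0],[0,0,0.2]],[0.2,[32.5,17.7,-0.0],[0,0,-4.0]],[0.2,[31.2,20.0,-0.0],[0,0,-4.0]],[0.2,[29.7,22.1,-0.0],[0,0,-4.0]],[0.2,[28.1,24.1,-0.0],[0,0,-4.0]]]
[[0.2,[26.4,26.0,-0.0],[0,0,-4.0]],[0.2,[24.5,27.8,-0.0],[0,0,-4.0]],[0.2,[22.5,29.4,-0.0],[0,0,-4.0]],[0.2,[20.4,30.9,-0.0],[0,0,-3.9]],[0.2,[18.2,32.3,-0.0],[0,0,-4.0]],[0.2,[16.0,33.5,-0.0],[0,0,-3.9]],[0.2,[13.6,34.5,-0.0],[0,0,-4.0]],[0.2,[11.2,35.3,-0.0],[0,0,-3.9]]]
[[0.2,[8.8,36.0,-0.0],[0,0,-4.0]],[0.2,[6.2,36.5,-0.0],[0,0,-3.9]],[0.2,[3.7,36.9,-0.0],[0,0,-4.0]],[0.2,[1.2,37.1,-0.0],[0,0,-3.9]],[0.2,[-1.3,37.0,-0.0],[0,0,-4.0]],[0.2,[0,0,0],[0,0,0]],[0.2,[0,0,0],[0,0,0]],[0.2,[0,0,0],[0,0,0]]]
[[0.2,[0,0,0],[0,0,0]],[0.2,[0,0,0],[0,0,0]],[0.2,[0,0,0],[0,0,0]],[0.2,[0,0,0],[0,0,0]],[0.2,[0,0,0],[0,0,0]],[0.2,[0,0,0],[0,0,0]],[0.2,[0,0,0],[0,0,0]],[0.2,[0,0,0],[0,0,0]]]
```

>>> step_arm([
  [0.2,[0.5,0,-37],[0,0,0.2]],
  [0.2,[0.5,0,-37],[0,0,0.2]],
  [0.2,[0.5,0,-37],[0,0,0.2]],
  [0.2,[0.5,0,-37],[0,0,0.2]],
  [0.2,[32.5,18,0],[0,0,-4]],
  [0.2,[31,20,0],[0,0,-4]],
  [0.2,[30,22,0],[0,0,-4]],
  [0.2,[28,24,0],[0,0,-4]],
])

```text
t: 12.33
eef_pos: [0.5042, -0.26, 0.1781]
orientation: [0.0, 0.521, 0.853, -0.0]
wrist_force: [0.8, -0.0, -0.4]
grip_width: 0.52
gripper_force: 61.3
```

>>> step_arm([
  [0.2,[26.5,26,0],[0,0,-4]],
  [0.2,[24.5,28,0],[0,0,-4]],
  [0.2,[22.5,29.5,0],[0,0,-4]],
  [0.2,[20.5,31,0],[0,0,-4]],
  [0.2,[18,32.5,0],[0,0,-4]],
  [0.2,[16,33.5,0],[0,0,-3.9]],
  [0.2,[13.5,34.5,0],[0,0,-4]],
  [0.2,[11,35.5,0],[0,0,-3.9]],
])

```text
t: 13.0
eef_pos: [0.5944, 0.0229, 0.1779]
orientation: [0.0, 0.267, 0.964, -0.0]
wrist_force: [0.3, -0.4, -1.4]
grip_width: 0.52
gripper_force: 61.3
```

>>> step_arm([
  [0.2,[9,36,0],[0,0,-4]],
  [0.2,[6,36.5,0],[0,0,-4]],
  [0.2,[3.5,37,0],[0,0,-4]],
  [0.2,[1,37,0],[0,0,-4]],
  [0.2,[-1.5,37,0],[0,0,-3.9]],
  [0.2,[0,0,0],[0,0,0]],
  [0.2,[0,0,0],[0,0,0]],
  [0.2,[0,0,0],[0,0,0]],
])

```text
t: 13.67
eef_pos: [0.6501, 0.1976, 0.1772]
orientation: [-0.0, 0.098, 0.995, -0.001]
wrist_force: [0.2, 0.2, -1.8]
grip_width: 0.52
gripper_force: 61.8
```

```bash
python3 w.py w4 packer_thick tin_mid; python3 plan.py "[(.651,.198,.1,168.5,.2),(.651,.198,.052,168.5,.2,10),(1,6)]"
```

```text
tcp [0.6501 0.1976 0.1772]
packer_thick 0.74 [265.9, 0.0, 110.8, 25.0] 0.4732 0.234 -101.1 0.028
tin_mid 0.69 [271.6, 55.8, 87.6, 95.5] 0.5612 0.2144 7.7 0.072
now [650.7 195.7 177.7] 168.5 grip 0.52 t 13.8 tilt [ 0.    -0.002 -1.   ] F [-0.2  0.6 -0.5]
[[0.2,[0.1,1.2,38.8],[0,0,0.0]],[0.2,[0.1,1.1,38.9],[0,0,0.0]],[0.2,[-0.0,0.0,9.6],[0,0,0.0]],[0.2,[-0.0,0.0,9.6],[0,0,0.0]],[0.2,[-0.0,0.0,9.6],[0,0,0.0]],[0.2,[-0.0,0.0,9.6],[0,0,0.0]],[0.2,[-0.0,0.0,9.6],[0,0,0.0]],[1,[0,0,0],[0,0,0]]]
[[1,[0,0,0],[0,0,0]],[1,[0,0,0],[0,0,0]],[1,[0,0,0],[0,0,0]],[1,[0,0,0],[0,0,0]],[1,[0,0,0],[0,0,0]],[1,[0,0,0],[0,0,0]],[1,[0,0,0],[0,0,0]],[1,[0,0,0],[0,0,0]]]
```

View pics/w4.png

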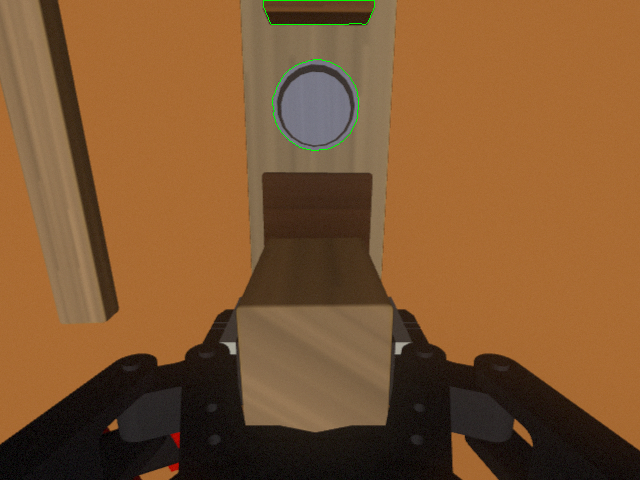

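The tall block is held squarely above the thin packer (318,205), and the tin sits on the board midway at (316,105).

>>> step_arm([
  [0.2,[0,1,39],[0,0,0]],
  [0.2,[0,1,39],[0,0,0]],
  [0.2,[0,0,10],[0,0,0]],
  [0.2,[0,0,10],[0,0,0]],
  [0.2,[0,0,10],[0,0,0]],
  [0.2,[0,0,10],[0,0,0]],
  [0.2,[0,0,8.5],[0,0,0]],
  [0.2,[0,0,0],[0,0,0]],
])

```text
t: 14.48
eef_pos: [0.6516, 0.2005, 0.0518]
orientation: [0.001, 0.098, 0.995, 0.0]
wrist_force: [-0.1, 0.6, -1.1]
grip_width: 0.518
gripper_force: 61.6
```

>>> step_arm([
  [0.2,[0,0,0],[0,0,0]],
  [1,[0,0,0],[0,0,0]],
  [1,[0,0,0],[0,0,0]],
  [1,[0,0,0],[0,0,0]],
  [1,[0,0,0],[0,0,0]],
  [1,[0,0,0],[0,0,0]],
  [1,[0,0,0],[0,0,0]],
  [1,[0,0,0],[0,0,0]],
])

```text
t: 15.15
eef_pos: [0.6508, 0.2002, 0.0513]
orientation: [-0.0, 0.098, 0.995, -0.0]
wrist_force: [-0.2, -1.3, -0.4]
grip_width: 1.0
gripper_force: 0.0
```

```bash
python3 plan.py "[(.651,.198,.20,168.5,1),(.583,-.156,.17,189.5,1),(1,3),(.583,-.156,.08,189.5,1),(.583,-.156,.018,189.5,1,15),(1,1),(0.2,7)]"
```

```text
now [650.8 200.2  51.3] 168.7 grip 1.0 t 15.2 tilt [-0. -0. -1.] F [-0.2 -1.3 -0.4]
[[1,[-0.2,-0.5,-37.2],[0,0,0.1]],[1,[-0.2,-0.5,-37.2],[0,0,0.0]],[1,[-0.1,-0.5,-37.2],[0,0,0.1]],[1,[-0.2,-0.6,-37.1],[0,0,0.0]],[1,[-0.4,-36.0,3.0],[0,0,-2.1]],[1,[1.0,-36.0,3.0],[0,0,-2.1]],[1,[2.3,-36.0,3.0],[0,0,-2.1]],[1,[3.6,-35.9,3.0],[0,0,-2.1]]]
[[1,[4.9,-35.7,3.0],[0,0,-2.1]],[1,[6.2,-35.5,3.0],[0,0,-2.1]],[1,[7.5,-35.3,3.0],[0,0,-2.1]],[1,[8.8,-35.0,3.0],[0,0,-2.1]],[1,[10.0,-34.6,3.0],[0,0,-2.1]],[1,[11.3,-34.2,3.0],[0,0,-2.1]],[1,[0,0,0],[0,0,0]],[1,[0,0,0],[0,0,0]]]
[[1,[0,0,0],[0,0,0]],[1,[-0.0,0.0,30.0],[0,0,0.0]],[1,[-0.0,0.0,30.0],[0,0,0.0]],[1,[-0.0,0.0,30.0],[0,0,0.0]],[1,[-0.0,0.0,12.4],[0,0,0.0]],[1,[-0.0,0.0,12.4],[0,0,0.0]],[1,[-0.0,0.0,12.4],[0,0,0.0]],[1,[-0.0,0.0,12.4],[0,0,0.0]]]
[[1,[-0.0,0.0,12.4],[0,0,0.0]],[1,[0,0,0],[0,0,0]],[0.2,[0,0,0],[0,0,0]],[0.2,[0,0,0],[0,0,0]],[0.2,[0,0,0],[0,0,0]],[0.2,[0,0,0],[0,0,0]],[0.2,[0,0,0],[0,0,0]],[0.2,[0,0,0],[0,0,0]]]
[[0.2,[0,0,0],[0,0,0]],[0.2,[0,0,0],[0,0,0]],[0.2,[0,0,0],[0,0,0]],[0.2,[0,0,0],[0,0,0]],[0.2,[0,0,0],[0,0,0]],[0.2,[0,0,0],[0,0,0]],[0.2,[0,0,0],[0,0,0]],[0.2,[0,0,0],[0,0,0]]]
```

>>> step_arm([
  [1,[0,-0.5,-37],[0,0,0]],
  [1,[0,-0.5,-37],[0,0,0]],
  [1,[0,-0.5,-37],[0,0,0]],
  [1,[-0.5,-0.5,-37],[0,0,0]],
  [1,[-0.5,-36,3],[0,0,-2.1]],
  [1,[1,-36,3],[0,0,-2.1]],
  [1,[2.5,-36,3],[0,0,-2.1]],
  [1,[3.5,-36,3],[0,0,-2.1]],
])

```text
t: 15.82
eef_pos: [0.6236, 0.0551, 0.1874]
orientation: [0.0, 0.024, 1.0, -0.0]
wrist_force: [-0.1, 0.2, 0.6]
grip_width: 1.001
gripper_force: 0.0
```

>>> step_arm([
  [1,[5,-36,3],[0,0,-2.1]],
  [1,[6,-35.5,3],[0,0,-2.1]],
  [1,[7.5,-35,3],[0,0,-2.1]],
  [1,[9,-35,3],[0,0,-2.1]],
  [1,[10,-34.5,3],[0,0,-2.1]],
  [1,[11.5,-34,3],[0,0,-2.1]],
  [1,[0,0,0],[0,0,0]],
  [1,[0,0,0],[0,0,0]],
])

```text
t: 16.48
eef_pos: [0.5827, -0.1596, 0.1688]
orientation: [-0.001, -0.082, 0.997, -0.0]
wrist_force: [-0.5, 0.1, -1.2]
grip_width: 1.001
gripper_force: 0.0
```

```bash
python3 w.py w5 short_block_mid bit_case_mid;python3 plan.py "[(.583,-.156,.08,189.5,1),(.583,-.156,.010,189.5,1,15),(1,1),(0.2,7)]"
```

```text
tcp [ 0.5827 -0.1596  0.1688]
short_block_mid none
bit_case_mid 0.77 [299.9, 13.2, 90.3, 102.9] 0.4704 -0.1625 -11.7 0.187
now [ 584.1 -154.   169.6] -170.1 grip 0.998 t 16.6 tilt [ 0.001  0.001 -1.   ] F [ 0.3  0.3 -0. ]
[[1,[0.5,-0.6,29.9],[0,0,0.1]],[1,[0.5,-0.6,29.9],[0,0,0.1]],[1,[0.5,-0.6,29.8],[0,0,0.2]],[1,[-0.0,-0.0,14.0],[0,0,-0.0]],[1,[-0.0,-0.0,14.0],[0,0,-0.0]],[1,[-0.0,-0.0,14.0],[0,0,-0.0]],[1,[-0.0,-0.0,14.0],[0,0,-0.0]],[1,[-0.0,-0.0,14.0],[0,0,-0.0]]]
[[1,[0,0,0],[0,0,0]],[0.2,[0,0,0],[0,0,0]],[0.2,[0,0,0],[0,0,0]],[0.2,[0,0,0],[0,0,0]],[0.2,[0,0,0],[0,0,0]],[0.2,[0,0,0],[0,0,0]],[0.2,[0,0,0],[0,0,0]],[0.2,[0,0,0],[0,0,0]]]
```

>>> step_arm([
  [1,[0,-0.3,30],[0,0,0]],
  [1,[0,-0.3,30],[0,0,0]],
  [1,[0.3,-0.3,30],[0,0,0]],
  [1,[0,0,14],[0,0,0]],
  [1,[0,0,14],[0,0,0]],
  [1,[0,0,14],[0,0,0]],
  [1,[0,0,14],[0,0,0]],
  [1,[0,0,14],[0,0,0]],
])

```text
t: 17.3
eef_pos: [0.5846, -0.1567, 0.0091]
orientation: [0.001, -0.085, 0.996, -0.0]
wrist_force: [-0.1, -0.5, -0.5]
grip_width: 0.999
gripper_force: 0.0
```

>>> step_arm([
  [1,[0,0,0],[0,0,0]],
  [0.2,[0,0,0],[0,0,0]],
  [0.2,[0,0,0],[0,0,0]],
  [0.2,[0,0,0],[0,0,0]],
  [0.2,[0,0,0],[0,0,0]],
  [0.2,[0,0,0],[0,0,0]],
  [0.2,[0,0,0],[0,0,0]],
  [0.2,[0,0,0],[0,0,0]],
])

```text
t: 17.97
eef_pos: [0.5846, -0.1572, 0.0106]
orientation: [0.001, -0.085, 0.996, -0.001]
wrist_force: [0.7, -0.6, 6.2]
grip_width: 0.524
gripper_force: 62.2
```

```bash
python3 plan.py "[(.583,-.156,.17,189.5,.2),(.4742,.2339,.16,168.5,.2)]"
```

```text
now [ 584.6 -157.2   10.6] -170.3 grip 0.524 t 18.0 tilt [ 0.002 -0.001 -1.   ] F [ 0.7 -0.6  6.2]
[[0.2,[0.3,0.3,-31.9],[0,0,0.0]],[0.2,[0.3,0.3,-31.9],[0,0,0.1]],[0.2,[0.3,0.3,-31.9],[0,0,0.0]],[0.2,[0.3,0.3,-31.9],[0,0,0.1]],[0.2,[0.2,0.2,-31.8],[0,0,0.0]],[0.2,[3.9,36.6,0.9],[0,0,1.9]],[0.2,[5.1,36.4,0.9],[0,0,1.9]],[0.2,[6.3,36.3,0.9],[0,0,1.9]]]
[[0.2,[7.5,36.0,0.9],[0,0,1.9]],[0.2,[8.7,35.8,0.9],[0,0,1.9]],[0.2,[9.9,35.4,0.9],[0,0,1.9]],[0.2,[11.1,35.1,0.9],[0,0,1.9]],[0.2,[12.2,34.7,0.9],[0,0,1.9]],[0.2,[13.3,34.3,0.9],[0,0,1.9]],[0.2,[14.5,33.9,0.9],[0,0,2.0]],[0.2,[15.7,33.3,1.0],[0,0,1.9]]]
```

>>> step_arm([
  [0.2,[0,0,-32],[0,0,0]],
  [0.2,[0,0,-32],[0,0,0]],
  [0.2,[0,0,-32],[0,0,0]],
  [0.2,[0.5,0.5,-32],[0,0,0.1]],
  [0.2,[0.5,0.5,-32],[0,0,0]],
  [0.2,[4,36.5,1],[0,0,1.9]],
  [0.2,[5,36.5,1],[0,0,1.9]],
  [0.2,[6.5,36.5,1],[0,0,1.9]],
])

```text
t: 18.63
eef_pos: [0.5518, -0.049, 0.1665]
orientation: [0.0, -0.032, 0.999, -0.0]
wrist_force: [-0.9, 0.6, -0.7]
grip_width: 0.52
gripper_force: 61.5
```

>>> step_arm([
  [0.2,[7.5,36,1],[0,0,1.9]],
  [0.2,[8.5,36,1],[0,0,1.9]],
  [0.2,[10,35.5,1],[0,0,1.9]],
  [0.2,[11,35,1],[0,0,1.9]],
  [0.2,[12,34.5,1],[0,0,1.9]],
  [0.2,[13.5,34.5,1],[0,0,1.9]],
  [0.2,[14.5,34,1],[0,0,1.9]],
  [0.2,[15.5,33.5,1],[0,0,1.9]],
])

```text
t: 19.3
eef_pos: [0.4719, 0.2354, 0.158]
orientation: [0.0, 0.099, 0.995, -0.001]
wrist_force: [0.6, 0.2, -0.4]
grip_width: 0.523
gripper_force: 61.5
```

>>> step_arm([
  [0.2,[0,0,0],[0,0,0]],
  [0.2,[0,0,0],[0,0,0]],
  [0.2,[0,0,0],[0,0,0]],
  [0.2,[0,0,0],[0,0,0]],
  [0.2,[0,0,0],[0,0,0]],
  [0.2,[0,0,0],[0,0,0]],
  [0.2,[0,0,0],[0,0,0]],
  [0.2,[0,0,0],[0,0,0]],
])

```text
t: 19.97
eef_pos: [0.4733, 0.2336, 0.1583]
orientation: [0.0, 0.099, 0.995, -0.0]
wrist_force: [0.3, 0.4, -0.9]
grip_width: 0.517
gripper_force: 61.6
```

```bash
python3 w.py w6 packer_thick tin_mid; python3 plan.py "[(.4742,.2339,.1,168.5,.2),(.4742,.2339,.0560,168.5,.2,10),(.2,1)]"
```

```text
tcp [0.4733 0.2336 0.1583]
packer_thick none
tin_mid none
now [473.1 234.1 158.3] 168.7 grip 0.523 t 20.1 tilt [ 0. -0. -1.] F [ 0.3  0.6 -0.5]
[[0.2,[-0.6,0.0,29.1],[0,0,0.1]],[0.2,[-0.5,0.0,29.2],[0,0,0.1]],[0.2,[-0.0,0.0,8.8],[0,0,0.0]],[0.2,[-0.0,0.0,8.8],[0,0,0.0]],[0.2,[-0.0,0.0,8.8],[0,0,0.0]],[0.2,[-0.0,0.0,8.8],[0,0,0.0]],[0.2,[-0.0,0.0,8.8],[0,0,0.0]],[0.2,[0,0,0],[0,0,0]]]
```

View pics/w6.png

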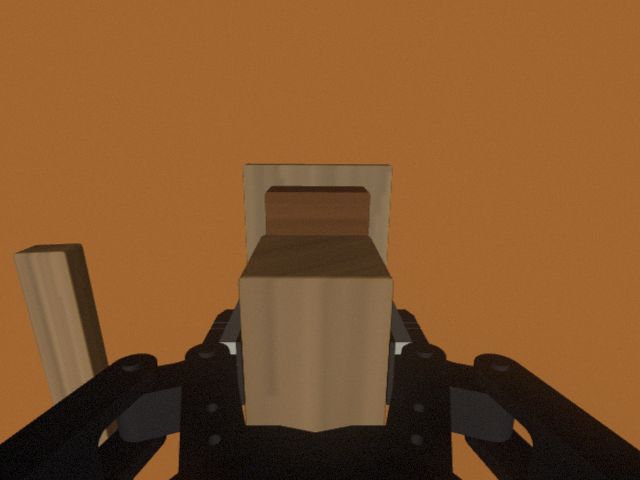

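The short block is held squarely (318,345), aligned over the thick packer (318,210).

>>> step_arm([
  [0.2,[-0.5,0,29],[0,0,0.1]],
  [0.2,[-0.5,0,29],[0,0,0]],
  [0.2,[0,0,9],[0,0,0]],
  [0.2,[0,0,9],[0,0,0]],
  [0.2,[0,0,9],[0,0,0]],
  [0.2,[0,0,9],[0,0,0]],
  [0.2,[0,0,8.3],[0,0,0]],
  [0.2,[0,0,0],[0,0,0]],
])

```text
t: 20.78
eef_pos: [0.4743, 0.2344, 0.0557]
orientation: [0.0, 0.099, 0.995, 0.0]
wrist_force: [0.0, -0.1, -1.3]
grip_width: 0.518
gripper_force: 61.7
```

>>> step_arm([
  [0.2,[0,0,0],[0,0,0]],
  [1,[0,0,0],[0,0,0]],
  [1,[0,0,0],[0,0,0]],
  [1,[0,0,0],[0,0,0]],
  [1,[0,0,0],[0,0,0]],
  [1,[0,0,0],[0,0,0]],
  [1,[0,0,0],[0,0,0]],
  [1,[0,0,0],[0,0,0]],
])

```text
t: 21.45
eef_pos: [0.474, 0.234, 0.056]
orientation: [0.0, 0.099, 0.995, -0.0]
wrist_force: [-0.2, 0.3, -0.8]
grip_width: 1.002
gripper_force: 0.0
```

```bash
python3 plan.py "[(.4742,.2339,.24,168.5,1),(.5695,.0095,.24,170.5,1),(1,3)]"
```

```text
now [474. 234.  56.] 168.6 grip 1.002 t 21.4 tilt [ 0. -0. -1.] F [-0.2  0.3 -0.8]
[[1,[-0.1,-0.0,-36.8],[0,0,0.0]],[1,[-0.0,-0.0,-36.8],[0,0,0.0]],[1,[-0.1,-0.0,-36.8],[0,0,0.0]],[1,[-0.0,-0.0,-36.8],[0,0,0.1]],[1,[-0.1,-0.1,-36.8],[0,0,0.0]],[1,[-19.7,-28.7,0.0],[0,0,-0.3]],[1,[-19.6,-28.8,0.0],[0,0,-0.3]],[1,[-19.4,-28.9,0.0],[0,0,-0.3]]]
[[1,[-19.3,-29.0,0.0],[0,0,-0.3]],[1,[-19.1,-29.1,0.0],[0,0,-0.3]],[1,[-18.9,-29.2,0.0],[0,0,-0.2]],[1,[-18.9,-29.3,0.0],[0,0,-0.3]],[1,[0,0,0],[0,0,0]],[1,[0,0,0],[0,0,0]],[1,[0,0,0],[0,0,0]],[1,[0,0,0],[0,0,0]]]
```

>>> step_arm([
  [1,[0,0,-37],[0,0,0]],
  [1,[0,0,-37],[0,0,0]],
  [1,[0,0,-37],[0,0,0]],
  [1,[0,0,-37],[0,0,0]],
  [1,[0,0,-37],[0,0,0]],
  [1,[-19.5,-29,0],[0,0,-0.3]],
  [1,[-19.5,-29,0],[0,0,-0.3]],
  [1,[-19.5,-29,0],[0,0,-0.3]],
])

```text
t: 22.12
eef_pos: [0.5153, 0.1369, 0.2422]
orientation: [0.001, 0.09, 0.996, -0.0]
wrist_force: [-0.3, -0.8, -0.4]
grip_width: 1.004
gripper_force: 0.0
```

>>> step_arm([
  [1,[-19,-29,0],[0,0,-0.3]],
  [1,[-19,-29,0],[0,0,-0.3]],
  [1,[-19,-29,0],[0,0,-0.3]],
  [1,[-19,-29,0],[0,0,-0.3]],
  [1,[0,0,0],[0,0,0]],
  [1,[0,0,0],[0,0,0]],
  [1,[0,0,0],[0,0,0]],
  [1,[0,0,0],[0,0,0]],
])

```text
t: 22.78
eef_pos: [0.5689, 0.0119, 0.2411]
orientation: [-0.0, 0.08, 0.997, 0.0]
wrist_force: [0.4, 0.5, 0.0]
grip_width: 1.001
gripper_force: 0.0
```

```bash
cat > chk.py <<'E'
import sys; from fit import *
C={}
for n in("scene","side"):
    cv2.imwrite(f"pics/{sys.argv[1]}_{n}.png",env.get_image(n)[:,:,::-1]); C[n]=cam(n)
Z=dict(tall_block_mid=.02,short_block_mid=.045,tin_mid=.012,bar_mid=0,weight_mid=.121)
for a in sys.argv[2:]:
    q,*z=a.split(":"); z=float(z[0]) if z else Z[q]
    for n in C:
        d=env.outline_of(q,n)
        if not d: print(q,n,"none"); continue
        m=d[0]["pixels"]
        if q=="tin_mid":
            cn,_=cv2.findContours(m.astype(np.uint8),0,2); m=cv2.fillPoly(np.zeros((480,640),np.uint8),[cv2.convexHull(np.vstack(cn))],1)>0
        print(q,n,round(d[0]["confidence"],2),*map(float,fit(q,[(C[n],m)],z=z,yaws=[0] if q in("tin_mid","weight_mid") else [-12,78])))
E
python3 chk.py c1 bar_mid tall_block_mid short_block_mid tin_mid; python3 w.py w7 bar_mid; python3 plan.py "[(.5695,.0095,.06,170.5,1),(.5695,.0095,.004,170.5,1,15),(1,1),(0.2,7)]"
```

```text
bar_mid scene 0.82 0.5689 0.0094 -8.8 0.095
bar_mid side 0.65 0.5701 0.0102 -9.1 0.093
tall_block_mid scene 0.84 0.6494 0.2007 -15.2 0.051
tall_block_mid side 0.74 0.649 0.201 -9.7 0.036
short_block_mid scene 0.57 0.4746 0.2342 -14.2 0.057
short_block_mid side none
tin_mid scene 0.79 0.5604 0.2152 -0.2 0.163
tin_mid side 0.56 0.5636 0.2147 6.1 0.029
tcp [0.5693 0.0101 0.241 ]
bar_mid 0.63 [289.2, 65.8, 49.5, 266.3] 0.5687 0.0088 -8.8 0.034
now [569.3  10.  241. ] 170.7 grip 1.0 t 23.4 tilt [ 0. -0. -1.] F [-0.5  0.5  0.1]
[[1,[-0.1,-0.1,36.2],[0,0,0.0]],[1,[-0.0,-0.1,36.2],[0,0,0.1]],[1,[-0.1,-0.1,36.2],[0,0,0.0]],[1,[-0.0,-0.1,36.2],[0,0,0.1]],[1,[-0.1,-0.1,36.2],[0,0,0.0]],[1,[0.0,0.0,14.0],[0,0,0.0]],[1,[0.0,0.0,14.0],[0,0,0.0]],[1,[0.0,0.0,14.0],[0,0,0.0]]]
[[1,[0.0,0.0,14.0],[0,0,0.0]],[1,[0,0,0],[0,0,0]],[0.2,[0,0,0],[0,0,0]],[0.2,[0,0,0],[0,0,0]],[0.2,[0,0,0],[0,0,0]],[0.2,[0,0,0],[0,0,0]],[0.2,[0,0,0],[0,0,0]],[0.2,[0,0,0],[0,0,0]]]
[[0.2,[0,0,0],[0,0,0]],[0.2,[0,0,0],[0,0,0]],[0.2,[0,0,0],[0,0,0]],[0.2,[0,0,0],[0,0,0]],[0.2,[0,0,0],[0,0,0]],[0.2,[0,0,0],[0,0,0]],[0.2,[0,0,0],[0,0,0]],[0.2,[0,0,0],[0,0,0]]]
```

View pics/w7.png

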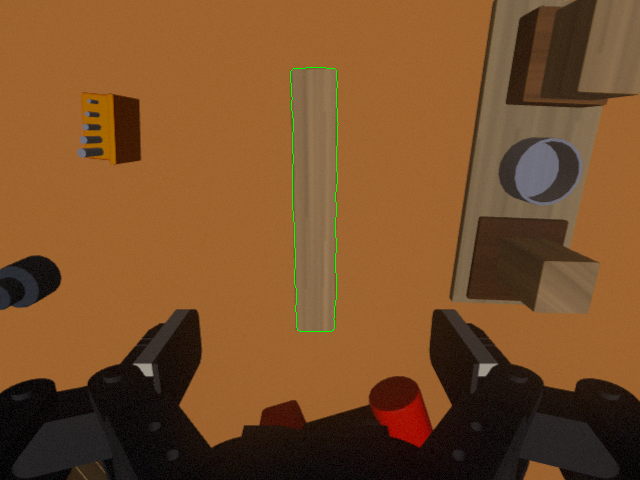

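The bar lies square between the fingers (315,200). The two blocks and the tin stand on the board at the right.

>>> step_arm([
  [1,[0,0,36],[0,0,-0.3]],
  [1,[0,0,36],[0,0,0]],
  [1,[0,0,36],[0,0,0]],
  [1,[0,0,36],[0,0,0]],
  [1,[0,0,36],[0,0,0]],
  [1,[0,0,20],[0,0,0]],
  [1,[0,0,20],[0,0,0]],
  [1,[0,0,20],[0,0,0]],
])

```text
t: 24.05
eef_pos: [0.569, 0.0099, -0.0005]
orientation: [-0.0, 0.078, 0.997, 0.0]
wrist_force: [0.3, 0.5, -0.3]
grip_width: 1.002
gripper_force: 0.0
```

>>> step_arm([
  [1,[0,0,0],[0,0,0]],
  [0.2,[0,0,0],[0,0,0]],
  [0.2,[0,0,0],[0,0,0]],
  [0.2,[0,0,0],[0,0,0]],
  [0.2,[0,0,0],[0,0,0]],
  [0.2,[0,0,0],[0,0,0]],
  [0.2,[0,0,0],[0,0,0]],
  [0.2,[0,0,0],[0,0,0]],
])

```text
t: 24.72
eef_pos: [0.5708, 0.0101, 0.0028]
orientation: [0.002, 0.078, 0.997, -0.0]
wrist_force: [0.0, 0.6, 6.3]
grip_width: 0.455
gripper_force: 63.1
```

```bash
python3 plan.py "[(.5695,.0095,.18,171,.2),(.5625,.2165,.18,168.5,.2)]"
```

```text
now [570.8  10.1   2.8] 171.0 grip 0.455 t 24.7 tilt [ 0.003 -0.001 -1.   ] F [0.  0.6 6.3]
[[0.2,[0.2,-0.2,-35.4],[0,0,0.0]],[0.2,[0.3,-0.1,-35.5],[0,0,0.0]],[0.2,[0.2,-0.2,-35.4],[0,0,0.0]],[0.2,[0.3,-0.1,-35.5],[0,0,0.0]],[0.2,[0.2,-0.2,-35.4],[0,0,0.0]],[0.2,[6.5,33.9,-0.0],[0,0,0.4]],[0.2,[6.8,33.9,-0.0],[0,0,0.4]],[0.2,[7.0,33.8,-0.0],[0,0,0.4]]]
[[0.2,[7.3,33.7,-0.0],[0,0,0.4]],[0.2,[7.5,33.7,-0.0],[0,0,0.5]],[0.2,[7.7,33.7,-0.0],[0,0,0.4]],[0.2,[0,0,0],[0,0,0]],[0.2,[0,0,0],[0,0,0]],[0.2,[0,0,0],[0,0,0]],[0.2,[0,0,0],[0,0,0]],[0.2,[0,0,0],[0,0,0]]]
```

>>> step_arm([
  [0.2,[0,0,-35.5],[0,0,0]],
  [0.2,[0,0,-35.5],[0,0,0]],
  [0.2,[0,0,-35.5],[0,0,0]],
  [0.2,[0,0,-35.5],[0,0,0]],
  [0.2,[0,0,-35.5],[0,0,0]],
  [0.2,[6.5,34,0],[0,0,0.4]],
  [0.2,[7,34,0],[0,0,0.4]],
  [0.2,[7,34,0],[0,0,0.4]],
])

```text
t: 25.38
eef_pos: [0.566, 0.1142, 0.1796]
orientation: [0.001, 0.09, 0.996, -0.0]
wrist_force: [0.0, 0.7, -1.8]
grip_width: 0.455
gripper_force: 62.2
```

>>> step_arm([
  [0.2,[7.5,34,0],[0,0,0.4]],
  [0.2,[7.5,33.5,0],[0,0,0.5]],
  [0.2,[7.5,33.5,0],[0,0,0.4]],
  [0.2,[0,0,0],[0,0,0]],
  [0.2,[0,0,0],[0,0,0]],
  [0.2,[0,0,0],[0,0,0]],
  [0.2,[0,0,0],[0,0,0]],
  [0.2,[0,0,0],[0,0,0]],
])

```text
t: 26.05
eef_pos: [0.5628, 0.2153, 0.1783]
orientation: [0.0, 0.101, 0.995, -0.001]
wrist_force: [-0.1, -0.3, -2.0]
grip_width: 0.458
gripper_force: 62.2
```

```bash
python3 - <<'E'
from fit import *
s=env.get_state(); print(s["eef_pos"],s["wrist_force"])
cv2.imwrite("pics/w8.png",env.get_image("wrist")[:,:,::-1])
cv2.imwrite("pics/s8.png",cv2.resize(env.get_image("side")[160:440,130:450,::-1],None,fx=2,fy=2))
E
python3 plan.py "[(.5625,.2165,.115,168.5,.2),(.5625,.2165,.098,168.5,.2,6)]"
```

```text
[0.56275001 0.21529742 0.17830819] [-0.07691274 -0.2550845  -1.97982948]
now [562.6 215.8 178.4] 168.4 grip 0.454 t 26.1 tilt [ 0.    -0.001 -1.   ] F [-0.7  0.7 -1.6]
[[0.2,[0.1,0.3,31.7],[0,0,-0.1]],[0.2,[0.2,0.4,31.7],[0,0,-0.0]],[0.2,[-0.0,-0.0,5.7],[0,0,-0.0]],[0.2,[-0.0,-0.0,5.7],[0,0,-0.0]],[0.2,[-0.0,-0.0,5.6],[0,0,-0.0]],[0.2,[0,0,0],[0,0,0]],[0.2,[0,0,0],[0,0,0]],[0.2,[0,0,0],[0,0,0]]]
```

View pics/s8.png

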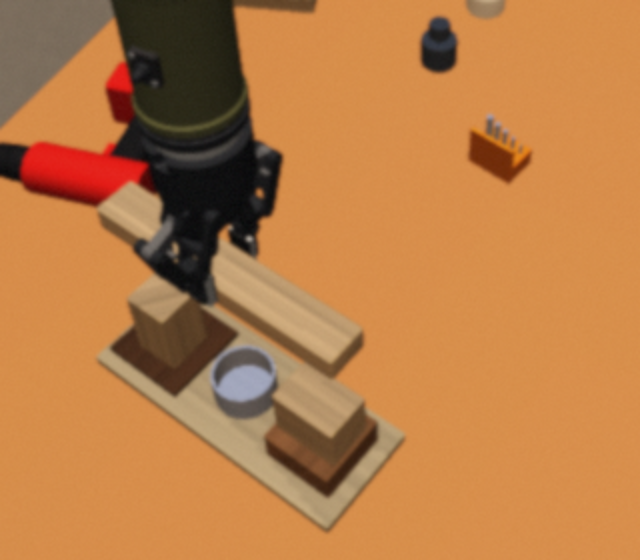

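View pics/w8.png

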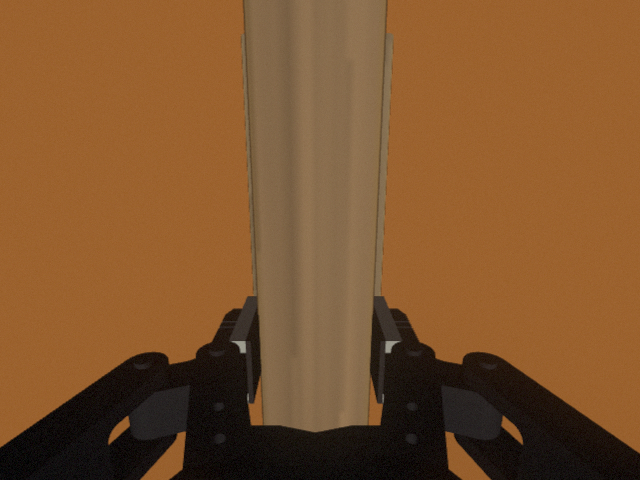

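The side crop shows both blocks standing on their packers, the tin between them, and the bar held in line with the board. The wrist view confirms the bar (315,200) is parallel to the board edges.

>>> step_arm([
  [0.2,[0,0.3,31.5],[0,0,0]],
  [0.2,[0,0.4,31.5],[0,0,0]],
  [0.2,[0,0,5],[0,0,0]],
  [0.2,[0,0,5],[0,0,0]],
  [0.2,[0,0,4],[0,0,0]],
  [0.2,[0,0,3],[0,0,0]],
  [0.2,[0,0,1],[0,0,0]],
  [0.2,[0,0,0],[0,0,0]],
])

```text
t: 26.82
eef_pos: [0.5628, 0.2184, 0.0984]
orientation: [0.001, 0.1, 0.995, 0.0]
wrist_force: [-0.5, -0.3, -1.0]
grip_width: 0.454
gripper_force: 62.1
```

```bash
python3 plan.py "[]"
```

```text
now [562.8 218.4  98.4] 168.5 grip 0.454 t 26.8 tilt [ 0.001  0.    -1.   ] F [-0.5 -0.3 -1. ]
```

Just at the contact height; ease 1.5 mm more and release.

>>> step_arm([
  [0.2,[0,0,0.8],[0,0,0]],
  [0.2,[0,0,0.7],[0,0,0]],
  [0.2,[0,0,0],[0,0,0]],
  [0.2,[0,0,0],[0,0,0]],
  [0.5,[0,0,0],[0,0,0]],
  [0.6,[0,0,0],[0,0,0]],
  [1,[0,0,0],[0,0,0]],
  [1,[0,0,0],[0,0,0]],
])

```text
t: 27.48
eef_pos: [0.5623, 0.2181, 0.0959]
orientation: [0.0, 0.1, 0.995, -0.0]
wrist_force: [-0.3, 0.3, -0.2]
grip_width: 0.863
gripper_force: 0.0
```

>>> step_arm([
  [1,[0,0,0],[0,0,0]],
  [1,[0,0,0],[0,0,0]],
  [1,[0,0,0],[0,0,0]],
  [1,[0,0,0],[0,0,0]],
  [1,[0,0,-20],[0,0,0]],
  [1,[0,0,-38],[0,0,0]],
  [1,[0,0,-38],[0,0,0]],
  [1,[0,0,-38],[0,0,0]],
])

```text
t: 28.15
eef_pos: [0.5618, 0.218, 0.2312]
orientation: [-0.0, 0.1, 0.995, -0.0]
wrist_force: [1.4, -0.6, 0.0]
grip_width: 1.002
gripper_force: 0.0
```

```bash
python3 plan.py "[(.592,-.2865,.23,105,1)]"
```

```text
now [561.8 218.  231.2] 168.5 grip 1.002 t 28.1 tilt [-0.001 -0.    -1.   ] F [ 1.4 -0.6  0. ]
[[1,[-10.0,-37.6,0.1],[0,0,4.9]],[1,[-13.2,-36.6,0.1],[0,0,4.9]],[1,[-16.2,-35.3,0.1],[0,0,4.9]],[1,[-19.2,-33.8,0.1],[0,0,4.9]],[1,[-22.0,-32.1,0.1],[0,0,4.9]],[1,[-24.7,-30.1,0.1],[0,0,4.9]],[1,[-27.1,-27.8,0.1],[0,0,4.9]],[1,[-29.4,-25.4,0.1],[0,0,4.9]]]
[[1,[-31.5,-22.8,0.1],[0,0,4.9]],[1,[-33.3,-20.0,0.1],[0,0,4.9]],[1,[-34.9,-17.1,0.1],[0,0,4.8]],[1,[-36.2,-14.2,0.1],[0,0,4.9]],[1,[-37.3,-11.0,0.0],[0,0,4.8]],[1,[0,0,0],[0,0,0]],[1,[0,0,0],[0,0,0]],[1,[0,0,0],[0,0,0]]]
```

>>> step_arm([
  [1,[-10,-37.5,0],[0,0,4.9]],
  [1,[-13,-36.5,0],[0,0,4.9]],
  [1,[-16,-35.5,0],[0,0,4.9]],
  [1,[-19,-34,0],[0,0,4.9]],
  [1,[-22,-32,0],[0,0,4.9]],
  [1,[-24.5,-30,0],[0,0,4.9]],
  [1,[-27,-28,0],[0,0,4.9]],
  [1,[-29.5,-25.5,0],[0,0,4.9]],
])

```text
t: 28.82
eef_pos: [0.5796, -0.0942, 0.2303]
orientation: [0.0, 0.43, 0.903, -0.0]
wrist_force: [0.5, -0.5, 0.4]
grip_width: 1.003
gripper_force: 0.0
```

>>> step_arm([
  [1,[-31.5,-23,0],[0,0,4.9]],
  [1,[-33.5,-20,0],[0,0,4.9]],
  [1,[-35,-17,0],[0,0,4.9]],
  [1,[-36,-14,0],[0,0,4.9]],
  [1,[-37.5,-11,0],[0,0,4.8]],
  [1,[0,0,0],[0,0,0]],
  [1,[0,0,0],[0,0,0]],
  [1,[0,0,0],[0,0,0]],
])

```text
t: 29.48
eef_pos: [0.5916, -0.2859, 0.2296]
orientation: [-0.001, 0.609, 0.793, 0.0]
wrist_force: [0.3, 0.9, -0.8]
grip_width: 0.996
gripper_force: 0.0
```

```bash
python3 w.py w9 weight_mid; python3 chk.py c9 bar_mid:0.095 weight_mid:0; python3 plan.py "[(.5925,-.2865,.09,105,1),(.5925,-.2865,.032,105,1,15),(1,1),(0,8)]"
```

```text
tcp [ 0.5916 -0.2859  0.2296]
weight_mid 0.87 [294.6, 187.8, 45.6, 54.5] 0.5923 -0.2861 4.3 0.074
bar_mid scene 0.88 0.563 0.219 -12.0 0.069
bar_mid side 0.57 0.5643 0.2185 -11.5 0.063
weight_mid scene 0.89 0.5939 -0.2864 4.7 0.098
weight_mid side 0.62 0.5916 -0.2846 11.4 0.13
now [ 591.7 -285.9  230.2] 105.0 grip 1.001 t 29.9 tilt [ 0. -0. -1.] F [-0.9  0.   0.6]
[[1,[-0.2,0.2,35.1],[0,0,-0.0]],[1,[-0.2,0.1,35.0],[0,0,-0.0]],[1,[-0.2,0.2,35.1],[0,0,-0.0]],[1,[-0.2,0.1,35.0],[0,0,-0.0]],[1,[-0.0,0.0,14.5],[0,0,-0.0]],[1,[-0.0,0.0,14.5],[0,0,-0.0]],[1,[-0.0,0.0,14.5],[0,0,-0.0]],[1,[-0.0,0.0,14.5],[0,0,-0.0]]]
[[1,[0,0,0],[0,0,0]],[0,[0,0,0],[0,0,0]],[0,[0,0,0],[0,0,0]],[0,[0,0,0],[0,0,0]],[0,[0,0,0],[0,0,0]],[0,[0,0,0],[0,0,0]],[0,[0,0,0],[0,0,0]],[0,[0,0,0],[0,0,0]]]
[[0,[0,0,0],[0,0,0]],[0,[0,0,0],[0,0,0]],[0,[0,0,0],[0,0,0]],[0,[0,0,0],[0,0,0]],[0,[0,0,0],[0,0,0]],[0,[0,0,0],[0,0,0]],[0,[0,0,0],[0,0,0]],[0,[0,0,0],[0,0,0]]]
```

>>> step_arm([
  [1,[0,0.2,35],[0,0,0]],
  [1,[0,0.2,35],[0,0,0]],
  [1,[0,0,35],[0,0,0]],
  [1,[0,0,35],[0,0,0]],
  [1,[0,0,13],[0,0,0]],
  [1,[0,0,13],[0,0,0]],
  [1,[0,0,13],[0,0,0]],
  [1,[0,0,11],[0,0,0]],
])

```text
t: 30.55
eef_pos: [0.593, -0.2868, 0.0405]
orientation: [0.001, 0.609, 0.793, 0.0]
wrist_force: [0.6, 0.2, 0.1]
grip_width: 0.998
gripper_force: 0.0
```

>>> step_arm([
  [1,[0,0,0],[0,0,0]],
  [0,[0,0,0],[0,0,0]],
  [0,[0,0,0],[0,0,0]],
  [0,[0,0,0],[0,0,0]],
  [0,[0,0,0],[0,0,0]],
  [0,[0,0,0],[0,0,0]],
  [0,[0,0,0],[0,0,0]],
  [0,[0,0,0],[0,0,0]],
])

```text
t: 31.22
eef_pos: [0.5928, -0.2866, 0.0411]
orientation: [0.001, 0.609, 0.793, 0.0]
wrist_force: [1.1, -1.0, 3.5]
grip_width: 0.275
gripper_force: 58.6
```

>>> step_arm([
  [0,[0,0,0],[0,0,0]],
  [0,[0,0,0],[0,0,0]],
  [0,[0,0,0],[0,0,0]],
  [0,[0,0,-5],[0,0,0]],
  [0,[0,0,-15],[0,0,0]],
  [0,[0,0,0],[0,0,0]],
  [0,[0,0,0],[0,0,0]],
  [0,[0,0,0],[0,0,0]],
])

```text
t: 31.88
eef_pos: [0.5913, -0.2865, 0.0596]
orientation: [-0.0, 0.609, 0.793, -0.0]
wrist_force: [-0.4, 0.1, -5.0]
grip_width: 0.275
gripper_force: 59.5
```

```bash
python3 plan.py "[(.5925,-.2865,.25,105,0),(.650,.2005,.25,145,0)]"
```

```text
now [ 591.3 -286.5   59.6] 104.9 grip 0.275 t 31.9 tilt [-0.001  0.    -1.   ] F [-0.4  0.1 -5. ]
[[0,[-0.1,0.2,-38.1],[0,0,-0.0]],[0,[-0.0,0.2,-38.1],[0,0,-0.0]],[0,[-0.1,0.2,-38.1],[0,0,-0.0]],[0,[-0.0,0.3,-38.0],[0,0,-0.0]],[0,[-0.1,0.2,-38.1],[0,0,-0.1]],[0,[35.0,14.0,0.0],[0,0,-3.1]],[0,[34.2,15.9,0.0],[0,0,-3.1]],[0,[33.3,17.7,0.0],[0,0,-3.1]]]
[[0,[32.3,19.5,0.0],[0,0,-3.1]],[0,[31.2,21.2,0.0],[0,0,-3.1]],[0,[30.0,22.8,0.0],[0,0,-3.1]],[0,[28.8,24.4,0.0],[0,0,-3.1]],[0,[27.4,25.9,0.0],[0,0,-3.0]],[0,[26.0,27.3,0.0],[0,0,-3.1]],[0,[24.5,28.7,0.0],[0,0,-3.0]],[0,[23.0,30.0,0.0],[0,0,-3.1]]]
[[0,[21.3,31.1,0.0],[0,0,-3.0]],[0,[19.6,32.3,0.0],[0,0,-3.1]],[0,[0,0,0],[0,0,0]],[0,[0,0,0],[0,0,0]],[0,[0,0,0],[0,0,0]],[0,[0,0,0],[0,0,0]],[0,[0,0,0],[0,0,0]],[0,[0,0,0],[0,0,0]]]
```

>>> step_arm([
  [0,[0,0,-38],[0,0,0]],
  [0,[0,0,-38],[0,0,0]],
  [0,[0,0,-38],[0,0,0]],
  [0,[0,0.5,-38],[0,0,0]],
  [0,[0,0.5,-38],[0,0,0]],
  [0,[35,14,0],[0,0,-3.1]],
  [0,[34,16,0],[0,0,-3.1]],
  [0,[33.5,17.5,0],[0,0,-3.1]],
])

```text
t: 32.55
eef_pos: [0.6061, -0.1733, 0.2501]
orientation: [0.0, 0.543, 0.84, 0.0]
wrist_force: [0.8, 1.3, -5.1]
grip_width: 0.279
gripper_force: 60.7
```

>>> step_arm([
  [0,[32.5,19.5,0],[0,0,-3.1]],
  [0,[31,21,0],[0,0,-3.1]],
  [0,[30,23,0],[0,0,-3.1]],
  [0,[29,24.5,0],[0,0,-3.1]],
  [0,[27.5,26,0],[0,0,-3]],
  [0,[26,27.5,0],[0,0,-3.1]],
  [0,[24.5,28.5,0],[0,0,-3]],
  [0,[23,30,0],[0,0,-3.1]],
])

```text
t: 33.22
eef_pos: [0.6416, 0.1274, 0.2491]
orientation: [-0.0, 0.351, 0.937, -0.001]
wrist_force: [1.4, -0.2, -4.9]
grip_width: 0.277
gripper_force: 60.7
```

>>> step_arm([
  [0,[21.5,31,0],[0,0,-3]],
  [0,[19.5,32,0],[0,0,-3.1]],
  [0,[0,0,0],[0,0,0]],
  [0,[0,0,0],[0,0,0]],
  [0,[0,0,0],[0,0,0]],
  [0,[0,0,0],[0,0,0]],
  [0,[0,0,0],[0,0,0]],
  [0,[0,0,0],[0,0,0]],
])

```text
t: 33.88
eef_pos: [0.6512, 0.1989, 0.2499]
orientation: [0.0, 0.303, 0.953, -0.0]
wrist_force: [-0.0, -0.8, -4.6]
grip_width: 0.276
gripper_force: 61.0
```

```bash
python3 plan.py "[]"
python3 - <<'E'
from fit import *
s=env.get_state(); c=cam("wrist",s); im=env.get_image("wrist")[:,:,::-1].copy()
for X,z in(((.65,.2),.121),((.563,.2158),.121)):
    p=proj(c,np.array([[*X,z]]))[0]; cv2.circle(im,tuple(int(v) for v in p),4,(0,255,0),-1)
cv2.imwrite("pics/w10.png",im)
E
python3 plan.py "[(.650,.2005,.175,145,0,20),(.65,.2005,.163,145,0,3)]"; python3 chk.py c10 tall_block_mid bar_mid:0.095
```

```text
now [651.2 198.9 249.9] 144.8 grip 0.276 t 33.9 tilt [ 0.    -0.001 -1.   ] F [-0.  -0.8 -4.6]
now [651.1 199.2 250. ] 144.8 grip 0.278 t 33.9 tilt [ 0.    -0.001 -1.   ] F [-0.   0.7 -3.8]
[[0,[0.4,0.1,18.8],[0,0,-0.1]],[0,[0.4,0.1,18.7],[0,0,-0.0]],[0,[0.4,0.1,18.8],[0,0,-0.1]],[0,[0.4,0.1,18.7],[0,0,-0.0]],[0,[0.0,0.0,2.4],[0,0,-0.0]],[0,[0.0,0.0,2.4],[0,0,-0.0]],[0,[0.0,0.0,2.4],[0,0,-0.0]],[0,[0.0,0.0,2.4],[0,0,-0.0]]]
[[0,[0.0,0.0,2.4],[0,0,-0.0]],[0,[0,0,0],[0,0,0]],[0,[0,0,0],[0,0,0]],[0,[0,0,0],[0,0,0]],[0,[0,0,0],[0,0,0]],[0,[0,0,0],[0,0,0]],[0,[0,0,0],[0,0,0]],[0,[0,0,0],[0,0,0]]]
tall_block_mid scene 0.63 0.6516 0.1992 -14.8 0.404
tall_block_mid side 0.71 0.6472 0.2107 -42.6 0.585
bar_mid scene 0.91 0.5625 0.2189 -11.8 0.064
bar_mid side 0.79 0.5634 0.2191 -11.3 0.072
```

View pics/w10.png

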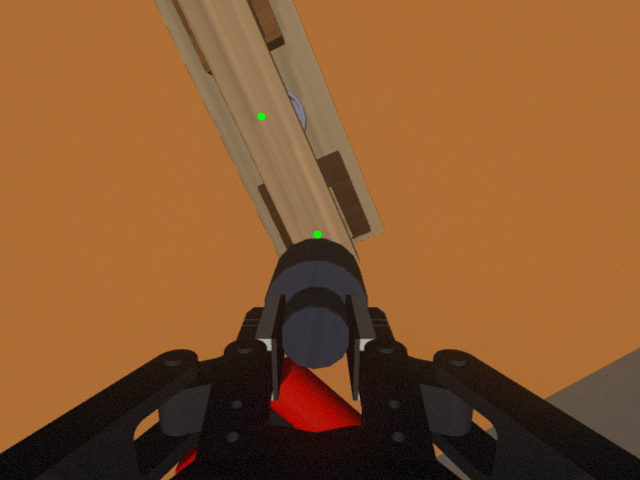

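The weight hangs upright in the jaws. The tall block's axis at bar-top height projects to (317,235), straight below it on the bar. Lowering now.

>>> step_arm([
  [0,[0,0,19],[0,0,0]],
  [0,[0,0,19],[0,0,0]],
  [0,[0.5,0,19],[0,0,0]],
  [0,[0.5,0,18],[0,0,0]],
  [0,[0,0,4],[0,0,0]],
  [0,[0,0,4],[0,0,0]],
  [0,[0,0,2.5],[0,0,0]],
  [0,[0,0,0],[0,0,0]],
])

```text
t: 34.9
eef_pos: [0.6503, 0.2016, 0.1651]
orientation: [0.0, 0.301, 0.954, 0.0]
wrist_force: [-0.3, -0.1, -4.0]
grip_width: 0.276
gripper_force: 60.9
```

>>> step_arm([
  [0,[0,0,0.8],[0,0,0]],
  [0,[0,0,0.8],[0,0,0]],
  [0,[0,0,0],[0,0,0]],
  [0,[0,0,0],[0,0,0]],
  [0,[0,0,0],[0,0,0]],
  [0,[0,0,0],[0,0,0]],
  [0,[0,0,0],[0,0,0]],
  [0,[0,0,0],[0,0,0]],
])

```text
t: 35.57
eef_pos: [0.6499, 0.2014, 0.1629]
orientation: [0.0, 0.301, 0.954, -0.0]
wrist_force: [-0.8, 0.1, -4.6]
grip_width: 0.281
gripper_force: 60.9
```

Still hanging, a hair above; ease down until the load goes.

>>> step_arm([
  [0,[0,0,0.5],[0,0,0]],
  [0,[0,0,0.5],[0,0,0]],
  [0,[0,0,0.5],[0,0,0]],
  [0,[0,0,0],[0,0,0]],
  [0,[0,0,0],[0,0,0]],
  [0,[0,0,0],[0,0,0]],
  [0,[0,0,0],[0,0,0]],
  [0,[0,0,0],[0,0,0]],
])

```text
t: 36.23
eef_pos: [0.6501, 0.2015, 0.1621]
orientation: [0.0, 0.301, 0.954, 0.0]
wrist_force: [-1.9, -0.6, 3.9]
grip_width: 0.279
gripper_force: 61.7
```

In contact. Release slowly and rise.

>>> step_arm([
  [0.4,[0,0,0],[0,0,0]],
  [0.5,[0,0,0],[0,0,0]],
  [1,[0,0,0],[0,0,0]],
  [1,[0,0,0],[0,0,0]],
  [1,[0,0,0],[0,0,0]],
  [1,[0,0,0],[0,0,0]],
  [1,[0,0,0],[0,0,0]],
  [1,[0,0,0],[0,0,0]],
])

```text
t: 36.9
eef_pos: [0.6499, 0.2014, 0.1613]
orientation: [-0.0, 0.301, 0.954, -0.0]
wrist_force: [-0.2, -0.4, 1.2]
grip_width: 1.001
gripper_force: 0.0
```

>>> step_arm([
  [1,[0,0,-20],[0,0,0]],
  [1,[0,0,-35],[0,0,0]],
  [1,[0,0,-35],[0,0,0]],
  [1,[20,0,-20],[0,0,0]],
  [1,[0,-35,0],[0,0,0]],
  [1,[0,-35,0],[0,0,0]],
  [1,[0,-35,0],[0,0,0]],
  [1,[0,-35,0],[0,0,0]],
])

```text
t: 37.57
eef_pos: [0.552, 0.0975, 0.2712]
orientation: [0.0, 0.301, 0.954, -0.0]
wrist_force: [0.5, -0.5, -0.2]
grip_width: 0.999
gripper_force: 0.0
```

>>> step_arm([
  [1,[0,-35,0],[0,0,0]],
  [1,[0,-35,0],[0,0,0]],
  [1,[0,0,0],[0,0,0]],
  [1,[0,0,0],[0,0,0]],
  [1,[0,0,0],[0,0,0]],
  [1,[0,0,0],[0,0,0]],
  [1,[0,0,0],[0,0,0]],
  [1,[0,0,0],[0,0,0]],
])

```text
t: 38.23
eef_pos: [0.5132, 0.0424, 0.2712]
orientation: [-0.0, 0.3, 0.954, 0.0]
wrist_force: [0.1, 0.1, 0.8]
grip_width: 0.999
gripper_force: 0.0
```

```bash
python3 plan.py "[]"; python3 chk.py c11 weight_mid bar_mid:0.095; python3 -c "
import cv2,numpy as np
a=cv2.imread('pics/c11_scene.png')[160:360,400:580];b=cv2.imread('pics/c11_side.png')[230:430,160:340]
cv2.imwrite('pics/fin.png',cv2.resize(np.hstack([a,b]),None,fx=2.2,fy=2.2))"
```

```text
now [513.2  42.4 271.2] 145.1 grip 0.999 t 38.2 tilt [-0.     0.001 -1.   ] F [0.1 0.1 0.8]
weight_mid scene 0.88 0.6515 0.2021 7.5 0.099
weight_mid side 0.72 0.4889 0.318 -5.8 0.776
bar_mid scene 0.79 0.5636 0.218 -11.9 0.235
bar_mid side 0.58 0.5634 0.2177 -11.3 0.19
```

View pics/fin.png

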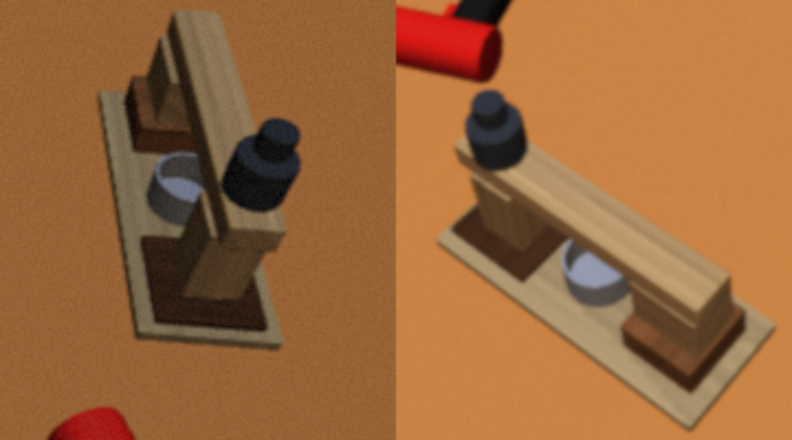

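The final crops show the bar level across both blocks, the tin beneath its middle, and the weight upright over the tall block, measured at (0.6515, 0.202) against (0.650, 0.2005). The gripper is clear of everything, so I'm handing in.

```bash
python3 -c "
from station import env
print(env.hand_in())"
```

```text
the job is handed in; nothing more can be done
None
```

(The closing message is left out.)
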